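# Shut the specimen carrier and lock it with the curved taper pin

### The job

The rack of microtubes is going out, so lower the specimen carrier's open lid onto its rubber seal without letting it slam. Then take the curved lock pin by its grip and pass it, tip first from the carrier's left side as seen from the robot, round its own arc through the window of the steel staple that stands up out of the lid's slot, feeling the way and never forcing it, until its shoulder sits fully home against the staple and the taper has drawn the lid down on the seal. Let go of the pin and leave the other things on the bench where they are.

Things in the scene. Friction and masses are not known exactly. Their poses are not given: they have to be found in the camera images.
- carrier: grey box fixed to the bench, 180 (x) x 220 (y) x 100 mm high with its aluminium lid shut. Origin: centre of the underside, z up, -x the front (to the robot, +-0.25 rad), +y its left seen from the robot. Top of the shut, unpressed lid: z = 100 mm, flat, x -92 to 90, y +-110 mm; the slot around the staple is 44 (x) x 9 mm (y). Only the staple stands more than 2 mm above it.
- lid (a joint): hinge of the lid (rad): 0 shut, 1.3 fully open; hinge line along carrier y at the back top edge. Stiff hinge (0.5 N m friction): the lid stays where it is left. Push it down with shut fingertips on its upper face near the front edge (1 to 5 N).
- lid_hinge (a point): point on the hinge line, at carrier x = 94, y = 0, z = 88 mm. The lid's upper face lies 12 mm off the hinge line.
- lid_front (a point): on the lid's upper face, mid-width, 8 mm behind its front edge; 176 mm from the hinge, measured along the lid.
- seal (a joint): how far the lid plate is pressed down on its rubber seal (m): 0 unpressed, at most 0.004. The seal pushes back with about 1 N at first and 1.5 N more per mm.
- staple: foot of the staple on the carrier's ledge under the lid; origin at the front end of its clamp slot, at carrier x = -70, y = 0, z = 86 mm, axes as the carrier's. The staple's eye is clamped somewhere along the slot with its middle 3 to 17 mm behind (+x of) this origin; where it stands is NOT reported and it does not give, so find it by feel or sight. Its y and height are exact.
- slot_end (a point): point straight above the staple's origin at lid-top level, carrier (-70, 0, 100) mm. The eye is 5 mm steel plate, upright in the carrier's x-z plane; one passes through it along y. Its square window is 10.5 mm wide (x) with 9 mm wide limbs beside it, and clears the shut, unpressed lid by 7.4 mm; its crown rises to 12.4 mm above the lid.
- lock_pin: loose 90 g pin, lying flat: flat steel bar, 8.4 mm wide, bent to a level arc of 45 mm radius (centre line), with shoulder plate and upright black grip tab. Origin: arc centre, underside level, z up. Arc point at angle a: (-45 cos a, 45 sin a) mm. Fully home its axes are the carrier's and its origin is 45 mm behind (+x of) the eye's middle, at carrier y = 0, the lid pressed 1.8 mm down under it.
- pin_grip (a point): where to grasp: middle of the grip tab, at a = 33.2 deg, pin frame (-37.7, 24.6, 26) mm. The tab is 12 mm thick along the radius, 27 mm long along the arc, 40 mm high from the underside, with upright flat sides.
- pin_tip (a point): middle of the bar's blunt tip face, at a = -71.8 deg, pin frame (-14.0, -42.8, 2.2) mm. The bar is 4.4 mm high here and its top rises evenly to 9.2 mm at 52 deg from the tip, then stays so; its underside is level at z = 0.
- pin_shoulder (a point): middle of the shoulder face that meets the staple's +y side, on the bar's centre line at a = 3.2 deg, pin frame (-44.9, 2.5, 4.6) mm. The shoulder plate is 20 mm wide, 13.5 high, 4 thick.
- petri_dish: petri dish, 62 mm across, 14 mm high; a bystander, to be left alone.
- cassette: white test cassette, 70 x 20 x 5 mm; a bystander, to be left alone.
- scissors: surgical scissors, 154 x 63 x 8 mm, lying flat; a bystander, to be left alone.
There are look-alikes about, which are no part of the job. Leave any pink or red look-alike of the lock_pin alone.

How it is judged:
By the outcome, as a careful person would: the job done as asked, in the order asked, and still so for the second after the job is handed in, with the robot touching nothing.
It also fails if it takes over 72 s, if anything falls off the work surface, if the arm or the gripper's body presses on something with over 40 N, if the wrist force passes 120 N, or if a joint passes its speed limit or range.

### The arm

A 7-joint arm with a two-finger parallel gripper is mounted at the origin on a cart in front of the work surface, level with it; the furniture and walls round the work are solid. World frame = base frame: x ahead of the robot, y to its left, z up, the work surface at z = 0. Lengths are in m, angles in rad, forces in N, time in s.
With the tool pointing down it reaches from about 0.425 to 0.925 m from the base axis. Payload 6.8 kg.
Tool frame: the origin (TCP) lies on the mounting face of the last link; the fingertips stand 173 mm ahead of it and the grasp point (between the pads) lies 155 mm ahead of it; z points along the fingers, y is the line along which they close (so a half turn about z gives the same grasp; the last joint's range is limited). The gripper opens to 85 mm and grips with 20 to 120 N. Pads are 22 mm wide; open, the fingers measure 114 mm over their backs; the gripper's body (76 mm by 85 mm) begins 54 mm behind the grasp point. The pads swing forward as they close: fully open they stand 13 mm farther back than shut.
Start: joints at [-1.301, 0.477, 0.022, 1.555, -0.011, 1.109, -0.083], TCP at [0.249, 0.627, 0.405] pointing down, gripper open.
Joint ranges: [-2.96, 2.96], [-0.34, 2.1], [-1.41, 1.46], [0.24, 2.44], [-1.37, 4.51], [0.17, 1.92], [-2.96, 2.96]. Speed limits (rad/s): [2.39, 2.39, 3.14, 3.14, 3.14, 3.14, 3.14].

### API

Orientations are given as a rotation vector (axis times angle).
In Python, from bench import r gives the robot as it stands.
- The arm moves only by the tool arm_command, never from a script. Its argument "plan" is a list of rows, each an object of numbers: "claw": the closure, from 0 (fully open) to 1 (shut); "tx", "ty", "tz": the shift along the tool's x, y, z in m; "ax", "ay", "az": the turn, a rotation vector about the tool's x, y, z in degrees. A call has exactly 10 rows; each row shifts and turns the commanded pose from where the row before left it, along the tool's axes as they then stand; what a row does not reach is not made up. A row lasts 1/12 s, in which the tool goes at most 41.7 mm and 7.16 degrees, less where a joint would pass 70% of its speed; a pose out of reach is approached as far as the arm can. A call is refused whole if a number of a shift passes 0.0417 or a number of a turn 7.16, either way. A call with a gripper value outside its range is refused whole. The fingers move at their own pace and stop on an object; "squeeze" is the grip in N (left out, the last holds). Time passes only in rows, so rows that do not move let the fingers close, or fill a call up. It gives the time, the measured TCP pose, the force, the opening and the grip force at its end, in the units of the state.
- r.get_obs(): the state, without advancing time (a new reading comes with each control period).
- r.grab_frame(name): name is "scene" or "top" or "wrist"; returns the picture (480x640x3 uint8, red, green, blue); there is no depth.
- r.camera_model(name): a dict with "fx", "fy", "cx", "cy" (pixels), "position" and "orientation" of the camera in the world; the wrist camera has in their place "tool_from_camera" (4x4, takes a point from camera to tool coordinates, whose origin is the TCP and whose axes are the flange's). Camera axes: x right, y up, looking along -z (the intrinsics and any distortion apply to the point x, -y, -z); pixel columns grow to the right and rows downward; lengths in m; the calibration is good to about 2 mm. A picture is of the moment at which its call begins: read the wrist's pose just before it. camera_model takes no time and is no camera call.
- r.hand_in(): hands the job in; it is judged then, once.
Trained networks look in the newest picture that a camera, given by its name, has taken for a name from the list of things; names that differ only in an ending like _2 or _b are one class to them, and where a whole thing is asked for, a point or a joint stands for the part that bears it (a point fixed in the world has none). Each returns a list of dicts, best first, with "confidence" (0 to 1); they miss things now and then, are a little off and sometimes report something else, mostly with a low value. They report only what shows in the picture. A call takes as long as a camera call. They do not tell look-alikes from the thing itself.
- r.boxes_of(target, camera): "location" ([x, y, z] in m, in the coordinates of the camera as it stood for that picture, good to about 4 mm: the middle of the surface that is visible of it).
- r.tip_of(target, camera): "location" ([x, y, z] in m, in the coordinates of the camera as it stood for that picture, good to about 4 mm: a listed point, or the origin of a listed thing).
The state is a dict: "clock": time; "joints": joint angles; "qvel": joint speeds; "tau": joint torques, N m; "tcp_pos": TCP position; "orientation": TCP orientation; "contact_force": force on the tool from outside, world axes, zero at the start; "moment": the same for the moment, N m; "grip_width": finger opening in m; "gripper_force": force on a finger pad.
Only numpy, scipy, OpenCV 4.12 (cv2) and the standard library are available. Lean on these libraries where they do the work, as an engineer would, in place of code of your own. Each camera call takes 0.05 s, during which the arm holds its last target. There are 200 camera calls.

## Working session

There is one attempt and no reset: what is moved stays moved. The work goes in short steps, Python scripts to look and compute and a tool call to move; the robot and the scene stay as the last step left them, time stands still between calls to the robot, and variables do not carry over. Pictures are saved under pics/ and viewed, at most 10 in all, crops included, and the job is handed in when it is done.

Besides the shell and the picture viewer there is one more tool, called after "Emit:" as name(argument=value, ...) on one line, values as JSON. arm_command: Moves the arm, as the interface text tells. Its arguments: {"type":"object","properties":{"plan":{"type":"array","items":{"type":"object","properties":{"claw":{"type":"number"},"tx":{"type":"number"},"ty":{"type":"number"},"tz":{"type":"number"},"ax":{"type":"number"},"ay":{"type":"number"},"az":{"type":"number"}}}},"squeeze":{"type":"number"}},"required":["plan"]}

```bash
ls; mkdir -p pics; cat > h.py <<'E'
import numpy as np, cv2
from scipy.spatial.transform import Rotation as R
from bench import r
def campose(n):
    m=r.camera_model(n)
    if n=="wrist":
        o=r.get_obs(); T=np.eye(4); T[:3,:3]=R.from_rotvec(o["orientation"]).as_matrix(); T[:3,3]=o["tcp_pos"]
        return m,T@np.array(m["tool_from_camera"])
    T=np.eye(4); q=np.array(m["orientation"]); T[:3,:3]=(R.from_rotvec(q).as_matrix() if q.shape==(3,) else q if q.shape==(3,3) else R.from_quat(q).as_matrix()); T[:3,3]=m["position"]
    return m,T
def snap(n,f):
    m,T=campose(n); im=r.grab_frame(n); cv2.imwrite(f"pics/{f}.png",im[:,:,::-1]); return m,T,im
def pix2plane(m,T,u,v,z):
    d=np.array([(u-m["cx"])/m["fx"],-(v-m["cy"])/m["fy"],-1.]); d=T[:3,:3]@d; p=T[:3,3]; return p+d*(z-p[2])/d[2]
def proj(m,T,P):
    c=T[:3,:3].T@(np.array(P)-T[:3,3]); return np.array([m["cx"]-m["fx"]*c[0]/c[2], m["cy"]+m["fy"]*c[1]/c[2]])
def w(T,l): return (T@np.r_[l,1])[:3]
E
python3 - <<'E'
from h import *
print(r.get_obs())
for n in("top","scene"):
    m,T,im=snap(n,n+"0"); print(n,m)
    for t in ("lid_hinge","lid_front","slot_end","carrier","pin_grip","pin_tip","pin_shoulder","lock_pin"):
        for d in r.tip_of(t,n)[:3]: print(t,round(d["confidence"],2),w(T,d["location"]).round(4))
E
```

```text
pics
{'clock': 0.0, 'joints': array([-1.30108954,  0.47781056,  0.0223585 ,  1.5564618 , -0.01152192,
        1.10928052, -0.08310028]), 'qvel': array([-6.38494177e-04,  2.60709482e-03, -3.61424554e-04,  1.39003413e-03,
        2.83390129e-05,  2.12779317e-03, -9.02564251e-04]), 'tau': array([-2.83004838e-04, -5.96442747e+01,  1.60804007e+00, -2.81188130e+01,
        1.25383178e-02,  9.26323322e-03,  3.42602482e-05]), 'tcp_pos': array([0.24889284, 0.62714042, 0.40371439]), 'orientation': array([-5.89900831e-01, -3.08548741e+00,  2.85664585e-03]), 'contact_force': array([ 0.80443369,  0.41434989, -0.78200454]), 'moment': array([ 0.0278353 ,  0.03208307, -0.04182113]), 'gripper_force': 0.0, 'grip_width': 0.08565485281159078}
top {'fx': 490.348277453709, 'fy': 490.348277453709, 'cx': 323.65450131263793, 'cy': 238.44289483735744, 'position': array([ 0.28877814, -0.02095206,  1.34250555]), 'orientation': array([ 0.15479781, -0.11614437, -1.59413265])}
lid_hinge 0.94 [0.6182 0.0055 0.0857]
lid_front 0.85 [0.5308 0.0077 0.2343]
slot_end 0.47 [0.4597 0.007  0.1   ]
carrier 0.72 [0.4103 0.309
[... 679 characters left out ...]
4,  0.44897353,  0.95738846]), 'orientation': array([ 0.45363271, -0.81718882, -2.02962078])}
lid_hinge 0.74 [0.6253 0.0059 0.0864]
lid_front 0.62 [0.5279 0.0083 0.2353]
slot_end 0.53 [0.4609 0.0145 0.1005]
carrier 0.61 [0.53   0.0108 0.0048]
pin_grip 0.92 [0.3738 0.4328 0.0255]
pin_grip 0.87 [0.3713 0.2257 0.0258]
pin_grip 0.86 [0.3729 0.048  0.027 ]
pin_tip 0.92 [0.3072 0.251  0.0009]
pin_tip 0.74 [0.3067 0.0555 0.0053]
pin_tip 0.73 [0.3256 0.3769 0.0026]
pin_shoulder 0.87 [0.3483 0.4243 0.0017]
pin_shoulder 0.83 [0.3574 0.245  0.0061]
pin_shoulder 0.59 [0.412  0.2963 0.0039]
lock_pin 0.87 [0.3292 0.0259 0.0015]
lock_pin 0.6 [ 0.4569  0.3078 -0.0017]
lock_pin 0.43 [ 0.3364 -0.1154 -0.0019]
```

View pics/top0.png

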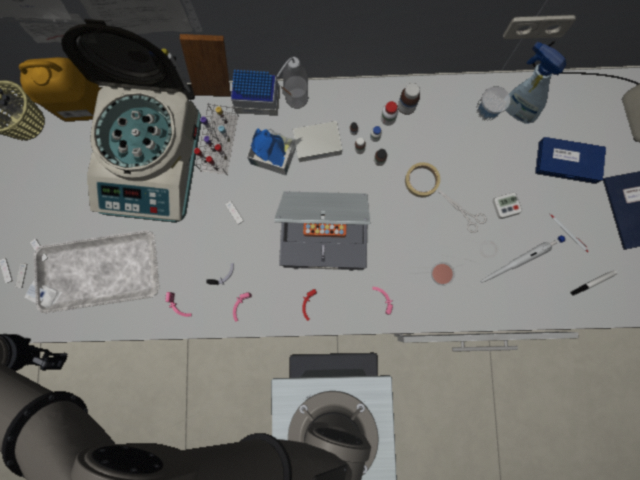

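View pics/scene0.png

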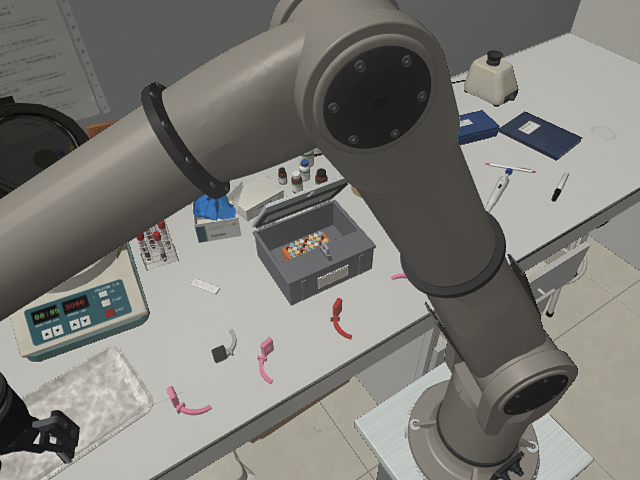

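Top view: the steel pin with the black grip is at (213,282), its tip near (231,265). The other four pins are pink or red. The carrier is at (323,230), lid open about 0.9 rad. The scene view agrees, with the grip at (218,354).

Emit:
arm_command(plan=[{"az":-7.16,"tz":-0.015,"claw":0},{"az":-7.16,"tz":-0.015},{"az":-7.16,"tz":-0.015},{"tx":-0.019,"ty":-0.037},{"tx":-0.019,"ty":-0.037},{"tx":-0.019,"ty":-0.037},{"tx":-0.019,"ty":-0.037},{"tx":-0.019,"ty":-0.037},{"tx":-0.019,"ty":-0.037},{"tx":-0.014,"ty":-0.03}])

```text
invalid input at $.plan[0]: expected keys claw, tx, ty, tz, ax, ay, az
```

Emit:
arm_command(plan=[{"claw":0,"tx":0,"ty":0,"tz":-0.015,"ax":0,"ay":0,"az":-7.16},{"claw":0,"tx":0,"ty":0,"tz":-0.015,"ax":0,"ay":0,"az":-7.16},{"claw":0,"tx":0,"ty":0,"tz":-0.015,"ax":0,"ay":0,"az":-7.16},{"claw":0,"tx":-0.019,"ty":-0.037,"tz":0,"ax":0,"ay":0,"az":0},{"claw":0,"tx":-0.019,"ty":-0.037,"tz":0,"ax":0,"ay":0,"az":0},{"claw":0,"tx":-0.019,"ty":-0.037,"tz":0,"ax":0,"ay":0,"az":0},{"claw":0,"tx":-0.019,"ty":-0.037,"tz":0,"ax":0,"ay":0,"az":0},{"claw":0,"tx":-0.019,"ty":-0.037,"tz":0,"ax":0,"ay":0,"az":0},{"claw":0,"tx":-0.019,"ty":-0.037,"tz":0,"ax":0,"ay":0,"az":0},{"claw":0,"tx":-0.014,"ty":-0.03,"tz":0,"ax":0,"ay":0,"az":0}])

```text
clock: 1.73
tcp_pos: [0.3778, 0.3718, 0.45]
orientation: [0.009, 3.141, -0.0]
contact_force: [0.3, -0.8, 0.5]
grip_width: 0.0851
gripper_force: 0.0
```

```bash
python3 - <<'E'
from h import *
o=r.get_obs(); print(o["clock"],o["tcp_pos"],o["orientation"],o["joints"][[0,6]]); print(r.camera_model("wrist"))
m,T,im=snap("wrist","w1")
for t in ("pin_grip","pin_tip","pin_shoulder"):
    for d in r.tip_of(t,"wrist")[:2]: p=w(T,d["location"]); print(t,round(d["confidence"],2),p.round(4),proj(m,T,p).round())
E
```

```text
1.7333 [0.3777881  0.37176551 0.44999592] [ 8.54746371e-03  3.14073720e+00 -3.07474731e-04] [-0.92439774  0.67693095]
{'fx': 365.4389877130651, 'fy': 365.4389877130651, 'cx': 322.11867856197557, 'cy': 236.9129585225241, 'tool_from_camera': array([[-1.29341542e-04,  9.47101899e-01,  3.20932977e-01,
         8.26747906e-02],
       [ 9.99999966e-01,  1.95653306e-04, -1.74373109e-04,
         1.26626833e-03],
       [-2.27940701e-04,  3.20932943e-01, -9.47101892e-01,
         3.26548283e-02],
       [ 0.00000000e+00,  0.00000000e+00,  0.00000000e+00,
         1.00000000e+00]])}
pin_grip 0.74 [0.6232 0.0016 0.0884] [ -2. 418.]
pin_grip 0.73 [0.3729 0.4324 0.0245] [377. 188.]
pin_tip 0.79 [0.4631 0.2643 0.0015] [234. 258.]
pin_tip 0.73 [3.233e-01 3.779e-01 1.000e-04] [326. 140.]
pin_shoulder 0.77 [ 4.130e-01  2.946e-01 -3.000e-04] [256. 218.]
pin_shoulder 0.72 [ 0.3563  0.245  -0.0019] [210. 170.]
```

Emit:
arm_command(plan=[{"claw":1,"tx":-0.0195,"ty":-0.0362,"tz":0,"ax":0,"ay":0,"az":0},{"claw":1,"tx":-0.0195,"ty":-0.0362,"tz":0,"ax":0,"ay":0,"az":0},{"claw":1,"tx":-0.0195,"ty":-0.0362,"tz":0,"ax":0,"ay":0,"az":0},{"claw":1,"tx":-0.0195,"ty":-0.0362,"tz":0,"ax":0,"ay":0,"az":0},{"claw":1,"tx":-0.0195,"ty":-0.0362,"tz":0,"ax":0,"ay":0,"az":0},{"claw":1,"tx":-0.0195,"ty":-0.0362,"tz":0,"ax":0,"ay":0,"az":0},{"claw":1,"tx":-0.0195,"ty":-0.0362,"tz":0,"ax":0,"ay":0,"az":0},{"claw":1,"tx":-0.0195,"ty":-0.0362,"tz":0,"ax":0,"ay":0,"az":0},{"claw":1,"tx":-0.0195,"ty":-0.0362,"tz":0,"ax":0,"ay":0,"az":0},{"claw":1,"tx":-0.0195,"ty":-0.0362,"tz":0,"ax":0,"ay":0,"az":0}])

```text
clock: 2.77
tcp_pos: [0.5713, 0.013, 0.4497]
orientation: [-0.001, 3.141, 0.001]
contact_force: [0.9, -1.2, -0.9]
grip_width: -0.0
gripper_force: 0.0
```

```bash
python3 - <<'E'
from h import *
m,T,im=snap("wrist","w2")
for t in ("lid_hinge","lid_front","slot_end","carrier","staple"):
    for d in r.tip_of(t,"wrist")[:1]: p=w(T,d["location"]); print(t,round(d["confidence"],2),p.round(4),proj(m,T,p).round())
E
```

```text
lid_front 0.96 [0.5309 0.0071 0.2325] [308. 199.]
slot_end 0.69 [0.4604 0.0111 0.1017] [318.  75.]
carrier 0.67 [ 0.5291  0.0051 -0.0037] [314. 151.]
staple 0.64 [0.4592 0.0093 0.0847] [316.  76.]
```

View pics/w2.png

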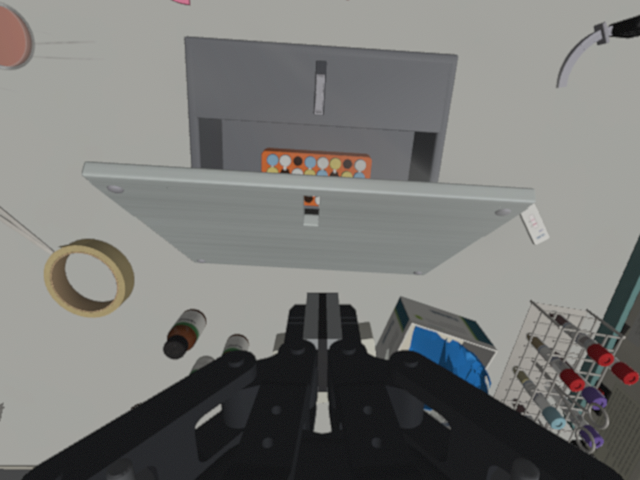

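The carrier's front edge runs (187,38) to (457,56), which puts its yaw at about −0.06 rad. The lid's front edge lies at (84,165) to (530,190), and the staple is at (319,90). I'll push the lid off to the left of the staple.

Emit:
arm_command(plan=[{"claw":1,"tx":0,"ty":0,"tz":0,"ax":0,"ay":0,"az":3.4},{"claw":1,"tx":0.012,"ty":0.018,"tz":0.015,"ax":0,"ay":0,"az":0},{"claw":1,"tx":0.012,"ty":0.018,"tz":0.015,"ax":0,"ay":0,"az":0},{"claw":1,"tx":0.0015,"ty":0,"tz":0.0085,"ax":0,"ay":0,"az":0},{"claw":1,"tx":0.0015,"ty":0,"tz":0.0085,"ax":0,"ay":0,"az":0},{"claw":1,"tx":0.0035,"ty":0,"tz":0.0026,"ax":0,"ay":0,"az":0},{"claw":1,"tx":0.0035,"ty":0,"tz":0.0026,"ax":0,"ay":0,"az":0},{"claw":1,"tx":0.0035,"ty":0,"tz":0.0026,"ax":0,"ay":0,"az":0},{"claw":1,"tx":0.0035,"ty":0,"tz":0.0026,"ax":0,"ay":0,"az":0},{"claw":1,"tx":0.0035,"ty":0,"tz":0.0026,"ax":0,"ay":0,"az":0}])

```text
clock: 3.9
tcp_pos: [0.5281, 0.0508, 0.39]
orientation: [0.099, 3.139, 0.0]
contact_force: [2.6, 0.9, 0.7]
grip_width: 0.0001
gripper_force: 1.0
```

Emit:
arm_command(plan=[{"claw":1,"tx":0.0036,"ty":0,"tz":0.0035,"ax":0,"ay":0,"az":0},{"claw":1,"tx":0.0036,"ty":0,"tz":0.0035,"ax":0,"ay":0,"az":0},{"claw":1,"tx":0.0036,"ty":0,"tz":0.0035,"ax":0,"ay":0,"az":0},{"claw":1,"tx":0.0036,"ty":0,"tz":0.0035,"ax":0,"ay":0,"az":0},{"claw":1,"tx":0.0036,"ty":0,"tz":0.0035,"ax":0,"ay":0,"az":0},{"claw":1,"tx":0.003,"ty":0,"tz":0.0041,"ax":0,"ay":0,"az":0},{"claw":1,"tx":0.003,"ty":0,"tz":0.0041,"ax":0,"ay":0,"az":0},{"claw":1,"tx":0.003,"ty":0,"tz":0.0041,"ax":0,"ay":0,"az":0},{"claw":1,"tx":0.003,"ty":0,"tz":0.0041,"ax":0,"ay":0,"az":0},{"claw":1,"tx":0.003,"ty":0,"tz":0.0041,"ax":0,"ay":0,"az":0}])

```text
clock: 4.73
tcp_pos: [0.4947, 0.0531, 0.3512]
orientation: [-0.098, -3.14, 0.0]
contact_force: [-0.3, 0.0, 1.1]
grip_width: -0.0002
gripper_force: 0.9
```

Emit:
arm_command(plan=[{"claw":1,"tx":0.0024,"ty":0,"tz":0.0044,"ax":0,"ay":0,"az":0},{"claw":1,"tx":0.0024,"ty":0,"tz":0.0044,"ax":0,"ay":0,"az":0},{"claw":1,"tx":0.0024,"ty":0,"tz":0.0044,"ax":0,"ay":0,"az":0},{"claw":1,"tx":0.0024,"ty":0,"tz":0.0044,"ax":0,"ay":0,"az":0},{"claw":1,"tx":0.0024,"ty":0,"tz":0.0044,"ax":0,"ay":0,"az":0},{"claw":1,"tx":0.0017,"ty":0,"tz":0.0047,"ax":0,"ay":0,"az":0},{"claw":1,"tx":0.0017,"ty":0,"tz":0.0047,"ax":0,"ay":0,"az":0},{"claw":1,"tx":0.0017,"ty":0,"tz":0.0047,"ax":0,"ay":0,"az":0},{"claw":1,"tx":0.0017,"ty":0,"tz":0.0047,"ax":0,"ay":0,"az":0},{"claw":1,"tx":0.0017,"ty":0,"tz":0.0047,"ax":0,"ay":0,"az":0}])

```text
clock: 5.57
tcp_pos: [0.4745, 0.0545, 0.3057]
orientation: [0.098, 3.14, -0.0]
contact_force: [0.9, -1.3, 1.9]
grip_width: -0.0002
gripper_force: 0.8
```

Emit:
arm_command(plan=[{"claw":1,"tx":0.0007,"ty":0,"tz":0.0033,"ax":0,"ay":0,"az":0},{"claw":1,"tx":0.0007,"ty":0,"tz":0.0033,"ax":0,"ay":0,"az":0},{"claw":1,"tx":0.0007,"ty":0,"tz":0.0033,"ax":0,"ay":0,"az":0},{"claw":1,"tx":0.0007,"ty":0,"tz":0.0033,"ax":0,"ay":0,"az":0},{"claw":1,"tx":0.0007,"ty":0,"tz":0.0033,"ax":0,"ay":0,"az":0},{"claw":1,"tx":0.0004,"ty":0,"tz":0.0028,"ax":0,"ay":0,"az":0},{"claw":1,"tx":0.0004,"ty":0,"tz":0.0028,"ax":0,"ay":0,"az":0},{"claw":1,"tx":0.0004,"ty":0,"tz":0.0025,"ax":0,"ay":0,"az":0},{"claw":1,"tx":0.0004,"ty":0,"tz":0.0025,"ax":0,"ay":0,"az":0},{"claw":1,"tx":0,"ty":0,"tz":0.002,"ax":0,"ay":0,"az":0}])

```text
clock: 6.4
tcp_pos: [0.4695, 0.0548, 0.2768]
orientation: [-0.098, -3.14, -0.0]
contact_force: [-1.3, -1.3, 2.1]
grip_width: 0.0001
gripper_force: 0.8
```

Emit:
arm_command(plan=[{"claw":1,"tx":0,"ty":0,"tz":0.001,"ax":0,"ay":0,"az":0},{"claw":1,"tx":0,"ty":0,"tz":0.001,"ax":0,"ay":0,"az":0},{"claw":1,"tx":0,"ty":0,"tz":0.001,"ax":0,"ay":0,"az":0},{"claw":1,"tx":0,"ty":0,"tz":0.001,"ax":0,"ay":0,"az":0},{"claw":1,"tx":0,"ty":0,"tz":0,"ax":0,"ay":0,"az":0},{"claw":1,"tx":0,"ty":0,"tz":0,"ax":0,"ay":0,"az":0},{"claw":1,"tx":0,"ty":0,"tz":0,"ax":0,"ay":0,"az":0},{"claw":1,"tx":0,"ty":0,"tz":0,"ax":0,"ay":0,"az":0},{"claw":1,"tx":0,"ty":0,"tz":0,"ax":0,"ay":0,"az":0},{"claw":1,"tx":0,"ty":0,"tz":0,"ax":0,"ay":0,"az":0}])

```text
clock: 7.23
tcp_pos: [0.4696, 0.0549, 0.2732]
orientation: [0.098, 3.14, 0.0]
contact_force: [-1.3, 0.6, 1.8]
grip_width: -0.0003
gripper_force: 0.8
```

Emit:
arm_command(plan=[{"claw":1,"tx":0,"ty":0,"tz":0.0005,"ax":0,"ay":0,"az":0},{"claw":1,"tx":0,"ty":0,"tz":0.0005,"ax":0,"ay":0,"az":0},{"claw":1,"tx":0,"ty":0,"tz":0.0005,"ax":0,"ay":0,"az":0},{"claw":1,"tx":0,"ty":0,"tz":0.0005,"ax":0,"ay":0,"az":0},{"claw":1,"tx":0,"ty":0,"tz":0,"ax":0,"ay":0,"az":0},{"claw":1,"tx":0,"ty":0,"tz":0,"ax":0,"ay":0,"az":0},{"claw":1,"tx":0,"ty":0,"tz":0,"ax":0,"ay":0,"az":0},{"claw":1,"tx":0,"ty":0,"tz":0,"ax":0,"ay":0,"az":0},{"claw":1,"tx":0,"ty":0,"tz":0,"ax":0,"ay":0,"az":0},{"claw":1,"tx":0,"ty":0,"tz":0,"ax":0,"ay":0,"az":0}])

```text
clock: 8.07
tcp_pos: [0.4696, 0.0549, 0.2711]
orientation: [0.098, 3.14, 0.0]
contact_force: [-2.0, -0.1, 5.3]
grip_width: -0.0
gripper_force: 2.2
```

```bash
python3 - <<'E'
from h import *
o=r.get_obs(); print(o["clock"],o["tcp_pos"],o["contact_force"],o["moment"])
E
```

```text
8.0667 [0.46958042 0.05486675 0.27113184] [-1.99414969 -0.13493576  5.31377068] [0.18318933 0.43171947 0.01300159]
```

Emit:
arm_command(plan=[{"claw":1,"tx":0,"ty":0,"tz":-0.03,"ax":0,"ay":0,"az":0},{"claw":0.3,"tx":0,"ty":0,"tz":-0.033,"ax":0,"ay":0,"az":0},{"claw":0,"tx":0,"ty":-0.024,"tz":0,"ax":0,"ay":0,"az":0},{"claw":0,"tx":0,"ty":-0.021,"tz":0,"ax":0,"ay":0,"az":0},{"claw":0,"tx":0,"ty":0,"tz":0,"ax":0,"ay":0,"az":0},{"claw":0,"tx":0,"ty":0,"tz":0,"ax":0,"ay":0,"az":0},{"claw":0,"tx":0,"ty":0,"tz":0,"ax":0,"ay":0,"az":0},{"claw":0,"tx":0,"ty":0,"tz":0,"ax":0,"ay":0,"az":0},{"claw":0,"tx":0,"ty":0,"tz":0,"ax":0,"ay":0,"az":0},{"claw":0,"tx":0,"ty":0,"tz":0,"ax":0,"ay":0,"az":0}])

```text
clock: 8.9
tcp_pos: [0.4668, 0.0106, 0.3339]
orientation: [-0.096, -3.14, 0.0]
contact_force: [0.1, 0.5, 0.5]
grip_width: 0.0854
gripper_force: 0.0
```

```bash
python3 - <<'E'
from h import *
o=r.get_obs(); print(o["joints"].round(2),o["tcp_pos"],o["contact_force"])
m,T,im=snap("wrist","w3")
np.savez("w3.npz",T=T)
for t in ("slot_end","staple","lid_front"):
    for d in r.tip_of(t,"wrist")[:1]: p=w(T,d["location"]); print(t,round(d["confidence"],2),p.round(4),proj(m,T,p).round())
E
```

```text
[-0.41  0.23  0.3   2.13 -0.09  0.8   1.45] [0.46678369 0.01056468 0.33385322] [0.11573279 0.50913279 0.45081497]
slot_end 0.67 [0.4612 0.0117 0.1022] [321. 253.]
staple 0.75 [0.4569 0.0117 0.0851] [321. 236.]
lid_front 0.82 [0.4447 0.0122 0.0933] [320. 221.]
```

View pics/w3.png

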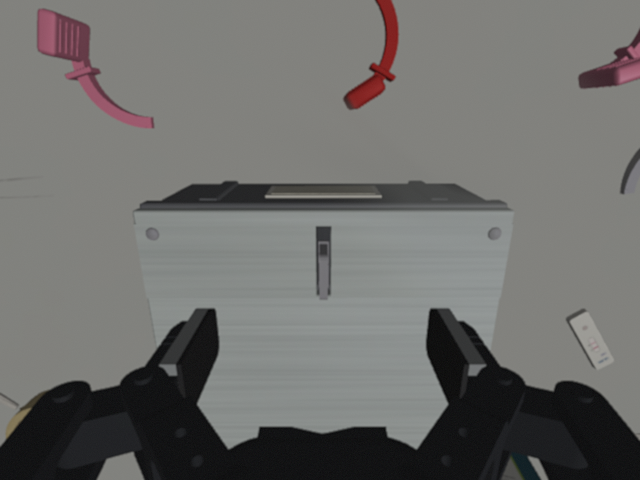

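```bash
python3 - <<'E'
from h import *
im=cv2.imread("pics/w3.png"); c=cv2.resize(im[195:310,280:366],None,fx=6.5,fy=5,interpolation=cv2.INTER_CUBIC); cv2.imwrite("pics/w3c.png",c)
m=r.camera_model("wrist"); T=np.load("w3.npz")["T"]
for u,v,z in((323,204,.1),(323,210,.1),(323,227,.1),(323,298,.1),(323,242,.1124),(323,298,.1124),(135,210,.1),(513,210,.1)): print(u,v,z,pix2plane(m,T,u,v,z).round(4))
E
```

```text
323 204 0.1 [0.4327 0.0144 0.1   ]
323 210 0.1 [0.4362 0.0142 0.1   ]
323 227 0.1 [0.4463 0.0136 0.1   ]
323 298 0.1 [0.4919 0.0109 0.1   ]
323 242 0.1124 [0.451  0.0133 0.1124]
323 298 0.1124 [0.4853 0.0112 0.1124]
135 210 0.1 [ 0.4297 -0.0922  0.1   ]
513 210 0.1 [0.4428 0.1218 0.1   ]
```

View pics/w3c.png

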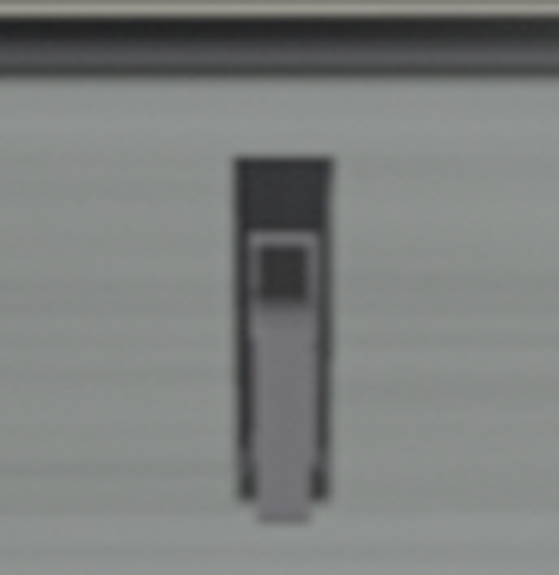

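Lid shut. In the crop the slot runs v 226–295 and the crown's back top edge is at (323,299), which puts the eye's middle near world (0.472, 0.011). I'll straddle it with the fingers to find it by feel.

Emit:
arm_command(squeeze=20, plan=[{"claw":0,"tx":0,"ty":0,"tz":0,"ax":0,"ay":0,"az":7.1},{"claw":0,"tx":0,"ty":0,"tz":0,"ax":0,"ay":0,"az":7.1},{"claw":0,"tx":0,"ty":0,"tz":0,"ax":0,"ay":0,"az":7.1},{"claw":0,"tx":0,"ty":0,"tz":0,"ax":0,"ay":0,"az":7.1},{"claw":0,"tx":0,"ty":0,"tz":0,"ax":0,"ay":0,"az":7.1},{"claw":0,"tx":0,"ty":0,"tz":0,"ax":0,"ay":0,"az":7.1},{"claw":0,"tx":0,"ty":0,"tz":0,"ax":0,"ay":0,"az":7.1},{"claw":0,"tx":0,"ty":0,"tz":0,"ax":0,"ay":0,"az":7.1},{"claw":0,"tx":0,"ty":0,"tz":0,"ax":0,"ay":0,"az":7.1},{"claw":0,"tx":0,"ty":0,"tz":0,"ax":0,"ay":0,"az":7.1}])

```text
clock: 9.93
tcp_pos: [0.4667, 0.01, 0.3341]
orientation: [1.91, 2.494, 0.0]
contact_force: [0.8, 0.3, 0.5]
grip_width: 0.0854
gripper_force: 0.0
```

Emit:
arm_command(plan=[{"claw":0,"tx":0,"ty":0,"tz":0,"ax":0,"ay":0,"az":6.3},{"claw":0,"tx":0,"ty":0,"tz":0,"ax":0,"ay":0,"az":6.3},{"claw":0,"tx":0,"ty":0,"tz":0,"ax":0,"ay":0,"az":6.4},{"claw":0,"tx":0,"ty":0.005,"tz":0.01,"ax":0,"ay":0,"az":0},{"claw":0.3,"tx":0,"ty":0,"tz":0.024,"ax":0,"ay":0,"az":0},{"claw":0.5,"tx":0,"ty":0,"tz":0.024,"ax":0,"ay":0,"az":0},{"claw":0.5,"tx":0,"ty":0,"tz":0,"ax":0,"ay":0,"az":0},{"claw":0.5,"tx":0,"ty":0,"tz":0,"ax":0,"ay":0,"az":0},{"claw":0.5,"tx":0,"ty":0,"tz":0,"ax":0,"ay":0,"az":0},{"claw":0.5,"tx":0,"ty":0,"tz":0,"ax":0,"ay":0,"az":0}])

```text
clock: 10.77
tcp_pos: [0.4723, 0.0095, 0.2773]
orientation: [2.289, 2.15, 0.003]
contact_force: [0.7, -0.0, 0.6]
grip_width: 0.0427
gripper_force: 0.0
```

Emit:
arm_command(plan=[{"claw":0.58,"tx":0,"ty":0,"tz":0.0005,"ax":0,"ay":0,"az":0},{"claw":0.6,"tx":0,"ty":0,"tz":0.0005,"ax":0,"ay":0,"az":0},{"claw":0.62,"tx":0,"ty":0,"tz":0,"ax":0,"ay":0,"az":0},{"claw":0.64,"tx":0,"ty":0,"tz":0,"ax":0,"ay":0,"az":0},{"claw":0.66,"tx":0,"ty":0,"tz":0,"ax":0,"ay":0,"az":0},{"claw":0.68,"tx":0,"ty":0,"tz":0,"ax":0,"ay":0,"az":0},{"claw":0.68,"tx":0,"ty":0,"tz":0,"ax":0,"ay":0,"az":0},{"claw":0.68,"tx":0,"ty":0,"tz":0,"ax":0,"ay":0,"az":0},{"claw":0.68,"tx":0,"ty":0,"tz":0,"ax":0,"ay":0,"az":0},{"claw":0.68,"tx":0,"ty":0,"tz":0,"ax":0,"ay":0,"az":0}])

```text
clock: 11.6
tcp_pos: [0.4733, 0.0096, 0.276]
orientation: [2.287, 2.149, 0.005]
contact_force: [5.2, -0.3, 3.2]
grip_width: 0.0278
gripper_force: 14.9
```

```bash
python3 - <<'E'
from h import *
o=r.get_obs(); print(o["clock"],o["tcp_pos"],o["contact_force"],o["moment"],o["grip_width"],o["gripper_force"])
E
```

```text
11.6 [0.47326579 0.00962445 0.27603707] [ 5.17073861 -0.33463216  3.20383962] [-0.07926572 -1.12970542  0.00435205] 0.027786904197044597 14.867747314274311
```

Emit:
arm_command(plan=[{"claw":0.68,"tx":0,"ty":0.001,"tz":-0.0005,"ax":0,"ay":0,"az":0},{"claw":0.68,"tx":0,"ty":0,"tz":0,"ax":0,"ay":0,"az":0},{"claw":0.68,"tx":0,"ty":0,"tz":0,"ax":0,"ay":0,"az":0},{"claw":0.68,"tx":0,"ty":0,"tz":0,"ax":0,"ay":0,"az":0},{"claw":0.68,"tx":0,"ty":0,"tz":0,"ax":0,"ay":0,"az":0},{"claw":0.68,"tx":0,"ty":0,"tz":0,"ax":0,"ay":0,"az":0},{"claw":0.68,"tx":0,"ty":0,"tz":0,"ax":0,"ay":0,"az":0},{"claw":0.68,"tx":0,"ty":0,"tz":0,"ax":0,"ay":0,"az":0},{"claw":0.68,"tx":0,"ty":0,"tz":0,"ax":0,"ay":0,"az":0},{"claw":0.68,"tx":0,"ty":0,"tz":0,"ax":0,"ay":0,"az":0}])

```text
clock: 12.43
tcp_pos: [0.4736, 0.0096, 0.2761]
orientation: [2.288, 2.15, 0.003]
contact_force: [5.5, 0.1, 2.3]
grip_width: 0.0275
gripper_force: 14.9
```

```bash
python3 - <<'E'
from h import *
o=r.get_obs(); print(o["clock"],o["tcp_pos"],o["contact_force"],o["moment"],o["grip_width"],o["gripper_force"])
E
```

```text
12.4333 [0.47357819 0.00960154 0.27605167] [5.46328384 0.1049831  2.27945979] [-0.00788961 -1.19598431  0.02060383] 0.027532454514118627 14.941309355199337
```

Emit:
arm_command(plan=[{"claw":0.68,"tx":0,"ty":0.0015,"tz":-0.0005,"ax":0,"ay":0,"az":0},{"claw":0.68,"tx":0,"ty":0,"tz":0,"ax":0,"ay":0,"az":0},{"claw":0.68,"tx":0,"ty":0,"tz":0,"ax":0,"ay":0,"az":0},{"claw":0.68,"tx":0,"ty":0,"tz":0,"ax":0,"ay":0,"az":0},{"claw":0.68,"tx":0,"ty":0,"tz":0,"ax":0,"ay":0,"az":0},{"claw":0.68,"tx":0,"ty":0,"tz":0,"ax":0,"ay":0,"az":0},{"claw":0.68,"tx":0,"ty":0,"tz":0,"ax":0,"ay":0,"az":0},{"claw":0.68,"tx":0,"ty":0,"tz":0,"ax":0,"ay":0,"az":0},{"claw":0.68,"tx":0,"ty":0,"tz":0,"ax":0,"ay":0,"az":0},{"claw":0.68,"tx":0,"ty":0,"tz":0,"ax":0,"ay":0,"az":0}])

```text
clock: 13.27
tcp_pos: [0.4741, 0.0096, 0.2761]
orientation: [-2.289, -2.151, 0.0]
contact_force: [2.7, 2.4, 3.0]
grip_width: 0.0276
gripper_force: 14.9
```

```bash
python3 - <<'E'
from h import *
o=r.get_obs(); print(o["clock"],o["tcp_pos"],o["contact_force"],o["moment"],o["grip_width"],o["gripper_force"])
E
```

```text
13.2667 [0.47414467 0.00955539 0.27607822] [2.70982522 2.40439764 2.97793384] [ 0.33988331 -0.55297704 -0.04447211] 0.027564781938874617 14.938116744160652
```

Emit:
arm_command(plan=[{"claw":0.68,"tx":0,"ty":0.001,"tz":-0.0005,"ax":0,"ay":0,"az":0},{"claw":0.68,"tx":0,"ty":0,"tz":0,"ax":0,"ay":0,"az":0},{"claw":0.68,"tx":0,"ty":0,"tz":0,"ax":0,"ay":0,"az":0},{"claw":0.68,"tx":0,"ty":0,"tz":0,"ax":0,"ay":0,"az":0},{"claw":0.68,"tx":0,"ty":0,"tz":0,"ax":0,"ay":0,"az":0},{"claw":0.68,"tx":0,"ty":0,"tz":0,"ax":0,"ay":0,"az":0},{"claw":0.68,"tx":0,"ty":0,"tz":0,"ax":0,"ay":0,"az":0},{"claw":0.68,"tx":0,"ty":0,"tz":0,"ax":0,"ay":0,"az":0},{"claw":0.68,"tx":0,"ty":0,"tz":0,"ax":0,"ay":0,"az":0},{"claw":0.68,"tx":0,"ty":0,"tz":0,"ax":0,"ay":0,"az":0}])

```text
clock: 14.1
tcp_pos: [0.4746, 0.0095, 0.2762]
orientation: [-2.288, -2.15, 0.002]
contact_force: [-3.0, 2.9, -4.5]
grip_width: 0.0276
gripper_force: 14.6
```

```bash
python3 - <<'E'
from h import *
o=r.get_obs(); print(o["tcp_pos"],o["contact_force"],o["moment"],o["grip_width"])
M=R.from_rotvec(o["orientation"]).as_matrix(); print(o["orientation"],M.round(4),o["tcp_pos"]+M[:,2]*.168)
E
```

```text
[0.4745651  0.00948282 0.27616802] [-3.00437629  2.85454506 -4.53036776] [ 0.82986982  0.62343342 -0.01733736] 0.02762307366929199
[-2.28827894e+00 -2.15045993e+00  2.28716210e-03] [[ 6.200e-02  9.981e-01 -2.000e-03]
 [ 9.981e-01 -6.200e-02  0.000e+00]
 [-1.000e-04 -2.000e-03 -1.000e+00]] [0.47422375 0.00948869 0.10816836]
```

Emit:
arm_command(plan=[{"claw":0.5,"tx":0,"ty":0,"tz":0,"ax":0,"ay":0,"az":0},{"claw":0.4,"tx":0,"ty":0,"tz":-0.015,"ax":0,"ay":0,"az":0},{"claw":0.4,"tx":0,"ty":0,"tz":-0.01,"ax":0,"ay":0,"az":-7.1},{"claw":0.4,"tx":0,"ty":0,"tz":0,"ax":0,"ay":0,"az":-7.1},{"claw":0.4,"tx":0,"ty":0,"tz":0,"ax":0,"ay":0,"az":-7.1},{"claw":0.4,"tx":0,"ty":0,"tz":0,"ax":0,"ay":0,"az":-7.1},{"claw":0.4,"tx":0,"ty":0,"tz":0,"ax":0,"ay":0,"az":-7.1},{"claw":0.4,"tx":0,"ty":0,"tz":0,"ax":0,"ay":0,"az":-7.1},{"claw":0.4,"tx":0,"ty":0,"tz":0,"ax":0,"ay":0,"az":-7.1},{"claw":0.4,"tx":0,"ty":0,"tz":0,"ax":0,"ay":0,"az":-7.1}])

```text
clock: 14.93
tcp_pos: [0.4763, 0.0084, 0.3024]
orientation: [0.983, 2.98, 0.001]
contact_force: [0.1, -0.5, 0.9]
grip_width: 0.0512
gripper_force: 0.0
```

Emit:
arm_command(plan=[{"claw":0.5,"tx":0,"ty":0,"tz":0,"ax":0,"ay":0,"az":-7.1},{"claw":0.6,"tx":0,"ty":0,"tz":0,"ax":0,"ay":0,"az":-7.1},{"claw":0.6,"tx":0,"ty":0,"tz":0,"ax":0,"ay":0,"az":-7.1},{"claw":0.7,"tx":0,"ty":0,"tz":0,"ax":0,"ay":0,"az":-7.1},{"claw":0.7,"tx":0,"ty":0,"tz":0,"ax":0,"ay":0,"az":-4.8},{"claw":0.7,"tx":0,"ty":0,"tz":0.012,"ax":0,"ay":0,"az":0},{"claw":0.8,"tx":0,"ty":0,"tz":0.012,"ax":0,"ay":0,"az":0},{"claw":0.85,"tx":0,"ty":0,"tz":0,"ax":0,"ay":0,"az":0},{"claw":0.9,"tx":0,"ty":0,"tz":0,"ax":0,"ay":0,"az":0},{"claw":0.96,"tx":0,"ty":0,"tz":0,"ax":0,"ay":0,"az":0}])

```text
clock: 15.77
tcp_pos: [0.4757, 0.0102, 0.278]
orientation: [0.097, 3.139, 0.002]
contact_force: [0.6, 2.3, -6.3]
grip_width: 0.0044
gripper_force: 20.3
```

Emit:
arm_command(plan=[{"claw":0.96,"tx":0,"ty":0,"tz":0,"ax":0,"ay":0,"az":0},{"claw":0.96,"tx":0,"ty":0,"tz":0,"ax":0,"ay":0,"az":0},{"claw":0.96,"tx":0,"ty":0,"tz":0,"ax":0,"ay":0,"az":0},{"claw":0.96,"tx":0,"ty":0,"tz":0,"ax":0,"ay":0,"az":0},{"claw":0.96,"tx":0,"ty":0,"tz":0,"ax":0,"ay":0,"az":0},{"claw":0.96,"tx":0,"ty":0,"tz":0,"ax":0,"ay":0,"az":0},{"claw":0.96,"tx":0,"ty":0,"tz":0,"ax":0,"ay":0,"az":0},{"claw":0.96,"tx":0,"ty":0,"tz":0,"ax":0,"ay":0,"az":0},{"claw":0.96,"tx":0,"ty":0,"tz":0,"ax":0,"ay":0,"az":0},{"claw":0.96,"tx":0,"ty":0,"tz":0,"ax":0,"ay":0,"az":0}])

```text
clock: 16.6
tcp_pos: [0.4756, 0.0102, 0.278]
orientation: [0.096, 3.139, 0.001]
contact_force: [1.7, 5.8, -6.9]
grip_width: 0.0041
gripper_force: 20.2
```

```bash
python3 - <<'E'
from h import *
o=r.get_obs(); print(o["tcp_pos"],o["contact_force"],o["moment"],o["grip_width"],o["gripper_force"],o["joints"][6])
M=R.from_rotvec(o["orientation"]).as_matrix(); print(M.round(4),o["tcp_pos"]+M[:,2]*.168)
E
```

```text
[0.47560861 0.01018763 0.27795679] [ 1.71015544  5.77840904 -6.85465853] [ 1.07763924 -0.3570738   0.00298972] 0.004072724095286735 20.226708900590893 1.4587516733827155
[[-9.981e-01  6.130e-02  1.400e-03]
 [ 6.130e-02  9.981e-01  9.000e-04]
 [-1.400e-03  1.000e-03 -1.000e+00]] [0.47584639 0.01033536 0.10995702]
```

```bash
cat >> h.py <<'E'
def yaw(o=None):
    M=R.from_rotvec((o or r.get_obs())["orientation"]).as_matrix(); return np.degrees(np.arctan2(-M[0,1],M[1,1]))
def rows(path):
    """path: list of (x,y,z,yawdeg) incl. start; prints tx,ty,tz,az per row (tool down)"""
    for a,b in zip(path[:-1],path[1:]):
        p=np.radians(a[3]); d=np.array(b[:3])-a[:3]
        print("tx %.4f ty %.4f tz %.4f az %.2f"%(-d[0]*np.cos(p)-d[1]*np.sin(p), -d[0]*np.sin(p)+d[1]*np.cos(p), -d[2], a[3]-b[3]))
def lin(a,b,n): return [tuple(np.array(a)+(np.array(b)-np.array(a))*i/n) for i in range(n+1)]
E
python3 - <<'E'
from h import *
m=r.camera_model("wrist"); T=np.load("w3.npz")["T"]
for P in ((.4885,.0098,.1124),(.4601,.0116,.1124)): print(proj(m,T,P))
o=r.get_obs(); print(yaw(o))
a=(*(o["tcp_pos"]+[0,0,.055]),yaw(o)); b=(.415,.300,.285,-93.)
rows(lin(a,b,13))
E
```

```text
[320.87840237 303.03650968]
[320.93219158 257.53608773]
-3.515709235209025
tx 0.0060 ty 0.0220 tz 0.0037 az 6.88
tx 0.0086 ty 0.0211 tz 0.0037 az 6.88
tx 0.0111 ty 0.0199 tz 0.0037 az 6.88
tx 0.0134 ty 0.0184 tz 0.0037 az 6.88
tx 0.0155 ty 0.0167 tz 0.0037 az 6.88
tx 0.0174 ty 0.0147 tz 0.0037 az 6.88
tx 0.0190 ty 0.0125 tz 0.0037 az 6.88
tx 0.0204 ty 0.0102 tz 0.0037 az 6.88
tx 0.0215 ty 0.0076 tz 0.0037 az 6.88
tx 0.0222 ty 0.0050 tz 0.0037 az 6.88
tx 0.0227 ty 0.0023 tz 0.0037 az 6.88
tx 0.0228 ty -0.0004 tz 0.0037 az 6.88
tx 0.0226 ty -0.0031 tz 0.0037 az 6.88
```

Emit:
arm_command(plan=[{"claw":0.7,"tx":0,"ty":0,"tz":-0.015,"ax":0,"ay":0,"az":0},{"claw":0.5,"tx":0,"ty":0,"tz":-0.04,"ax":0,"ay":0,"az":0},{"claw":0.3,"tx":0.006,"ty":0.022,"tz":0.0037,"ax":0,"ay":0,"az":6.88},{"claw":0,"tx":0.0086,"ty":0.0211,"tz":0.0037,"ax":0,"ay":0,"az":6.88},{"claw":0,"tx":0.0111,"ty":0.0199,"tz":0.0037,"ax":0,"ay":0,"az":6.88},{"claw":0,"tx":0.0134,"ty":0.0184,"tz":0.0037,"ax":0,"ay":0,"az":6.88},{"claw":0,"tx":0.0155,"ty":0.0167,"tz":0.0037,"ax":0,"ay":0,"az":6.88},{"claw":0,"tx":0.0174,"ty":0.0147,"tz":0.0037,"ax":0,"ay":0,"az":6.88},{"claw":0,"tx":0.019,"ty":0.0125,"tz":0.0037,"ax":0,"ay":0,"az":6.88},{"claw":0,"tx":0.0204,"ty":0.0102,"tz":0.0037,"ax":0,"ay":0,"az":6.88}])

```text
clock: 17.43
tcp_pos: [0.4383, 0.1884, 0.3038]
orientation: [1.546, 2.733, 0.002]
contact_force: [0.0, 0.4, 0.4]
grip_width: 0.0854
gripper_force: 0.0
```

Emit:
arm_command(plan=[{"claw":0,"tx":0.0215,"ty":0.0076,"tz":0.0037,"ax":0,"ay":0,"az":6.88},{"claw":0,"tx":0.0222,"ty":0.005,"tz":0.0037,"ax":0,"ay":0,"az":6.88},{"claw":0,"tx":0.0227,"ty":0.0023,"tz":0.0037,"ax":0,"ay":0,"az":6.88},{"claw":0,"tx":0.0228,"ty":-0.0004,"tz":0.0037,"ax":0,"ay":0,"az":6.88},{"claw":0,"tx":0.0226,"ty":-0.0031,"tz":0.0037,"ax":0,"ay":0,"az":6.88},{"claw":0,"tx":0,"ty":0,"tz":0,"ax":0,"ay":0,"az":0},{"claw":0,"tx":0,"ty":0,"tz":0,"ax":0,"ay":0,"az":0},{"claw":0,"tx":0,"ty":0,"tz":0,"ax":0,"ay":0,"az":0},{"claw":0,"tx":0,"ty":0,"tz":0,"ax":0,"ay":0,"az":0},{"claw":0,"tx":0,"ty":0,"tz":0,"ax":0,"ay":0,"az":0}])

```text
clock: 18.27
tcp_pos: [0.4153, 0.2981, 0.2849]
orientation: [2.28, 2.161, 0.001]
contact_force: [0.8, -0.0, -0.2]
grip_width: 0.0853
gripper_force: 0.0
```

```bash
python3 - <<'E'
from h import *
o=r.get_obs(); print(o["tcp_pos"],yaw(o),o["joints"].round(2))
m,T,im=snap("wrist","w4"); np.savez("w4.npz",T=T)
for t in ("pin_grip","pin_tip","pin_shoulder","lock_pin"):
    for d in r.tip_of(t,"wrist")[:2]: p=w(T,d["location"]); print(t,round(d["confidence"],2),p.round(4),proj(m,T,p).round())
E
```

```text
[0.41529684 0.29810504 0.2849165 ] -93.08959647477027 [-1.06  0.39  0.39  2.07 -0.22  0.72 -0.59]
pin_grip 0.88 [0.4068 0.3177 0.0199] [308. 217.]
pin_grip 0.73 [0.3717 0.226  0.0226] [268. 341.]
pin_tip 0.8 [0.3034 0.2551 0.0004] [180. 296.]
pin_tip 0.79 [0.3225 0.3786 0.001 ] [175. 127.]
pin_shoulder 0.92 [0.4134 0.2976 0.003 ] [319. 237.]
pin_shoulder 0.69 [ 0.3574  0.2455 -0.004 ] [252. 301.]
```

View pics/w4.png

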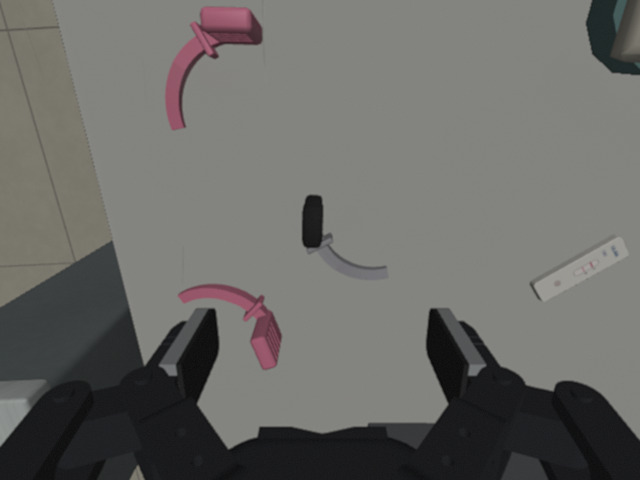

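```bash
cat > fit.py <<'E'
from h import *
from scipy.optimize import minimize
def model(p,m,T,b):
    x,y,yw=p; c,s=np.cos(yw),np.sin(yw)
    def pr(P): P=np.array(P)/1000; W=np.c_[x+c*P[:,0]-s*P[:,1], y+s*P[:,0]+c*P[:,1], P[:,2]]; return np.array([proj(m,T,q)+b for q in W])
    S=8; mk=np.zeros((480*S//2,640*S//2),np.uint8)
    def fill(poly): cv2.fillPoly(mk,[np.round(poly*S/2).astype(np.int32)],255)
    A=np.radians(np.linspace(-71.8,16,20))
    for a0,a1 in zip(A[:-1],A[1:]):
        h=lambda a: min(9.2,4.4+4.8*(np.degrees(a)+71.8)/52)
        P=[(-q*np.cos(a),q*np.sin(a),z) for a in(a0,a1) for q in(40.8,49.2) for z in(0,h(a))]
        fill(cv2.convexHull(pr(P).astype(np.float32))[:,0])
    def box(a,L,t,z0,z1):
        a=np.radians(a); rd=np.array([-np.cos(a),np.sin(a)]); tg=np.array([np.sin(a),np.cos(a)])
        P=[(*(45*rd+i*t/2*rd+j*L/2*tg),z) for i in(-1,1) for j in(-1,1) for z in(z0,z1)]
        fill(cv2.convexHull(pr(P).astype(np.float32))[:,0])
    box(33.2,27,12,0,40); box(3.2+2.5,4,20,0,13.5)
    return cv2.resize(mk,(640,480),interpolation=cv2.INTER_AREA)/255.
E
python3 - <<'E'
from fit import *
im=cv2.imread("pics/w4.png"); m=r.camera_model("wrist"); T=np.load("w4.npz")["T"]; b=np.array([2.,-3.])
g=cv2.GaussianBlur(im,(3,3),0).astype(int)
lab=cv2.cvtColor(im,cv2.COLOR_BGR2LAB).astype(float); print(lab[230,280],lab[265,345],lab[272,375],lab[220,313])
bg=np.median(lab[190:290,290:400].reshape(-1,3),0); d=np.linalg.norm(lab-bg,axis=2)
mask=np.clip(d/10,0,1); roi=np.zeros_like(mask); roi[185:285,292:395]=1; mask*=roi
best=None
for y0 in (25,30,35,40):
    th=np.radians(y0); g0=np.array([-37.7,24.6])/1000
    ctr=np.array([.408,.309])-np.array([np.cos(th)*g0[0]-np.sin(th)*g0[1],np.sin(th)*g0[0]+np.cos(th)*g0[1]])
    f=lambda p:np.abs(model((p[0]/1000,p[1]/1000,p[2]/100),m,T,b)-mask)[185:285,292:395].sum()
    s=minimize(f,[ctr[0]*1000,ctr[1]*1000,th*100],method="Nelder-Mead",options=dict(initial_simplex=np.array([ctr[0]*1000,ctr[1]*1000,th*100])+np.array([[0,0,0],[5,0,0],[0,5,0],[0,0,8]]),maxiter=90))
    if best is None or s.fun<best.fun: best=s
p=(best.x[0]/1000,best.x[1]/1000,best.x[2]/100); print(best.fun,mask.sum(),p,np.degrees(p[2]))
c,s=np.cos(p[2]),np.sin(p[2])
for n,P in(("grip",(-37.7,24.6)),("tip",(-14,-42.8)),("sh",(-44.9,2.5))): print(n,p[0]+(c*P[0]-s*P[1])/1000,p[1]+(s*P[0]+c*P[1])/1000)
M=(model(p,m,T,b)>.5).astype(np.uint8); ct,_=cv2.findContours(cv2.resize(M[180:290,285:400],None,fx=5,fy=5,interpolation=cv2.INTER_LINEAR),0,2)
z=cv2.resize(im[180:290,285:400],None,fx=5,fy=5); cv2.drawContours(z,ct,-1,(0,255,0),1); cv2.imwrite("pics/w4c.png",z)
E
```

```text
[139. 127. 130.] [121. 129. 127.] [126. 128. 127.] [ 28. 129. 128.]
721.2046896139091 3011.715820010687 (np.float64(0.45341151236343263), np.float64(0.30959635690133575), np.float64(0.4979933591102983)) 28.532917702562877
grip 0.40853992359403074 0.31320059347926515
tip 0.46155591404169505 0.2653074336664781
sh 0.41277078037435605 0.29034561916502943
```

View pics/w4c.png

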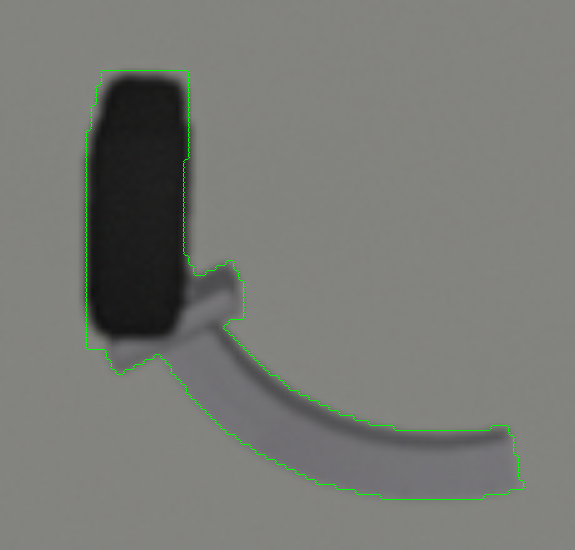

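The model outline fits the picture well, with the tab at (313,221) and the bar tip at (388,272). Now the grasp.

Emit:
arm_command(squeeze=50, plan=[{"claw":0,"tx":0,"ty":0,"tz":0,"ax":0,"ay":0,"az":1.6},{"claw":0,"tx":0.0145,"ty":-0.008,"tz":0.01,"ax":0,"ay":0,"az":0},{"claw":0.3,"tx":0,"ty":0,"tz":0.03,"ax":0,"ay":0,"az":0},{"claw":0.3,"tx":0,"ty":0,"tz":0.03,"ax":0,"ay":0,"az":0},{"claw":0.3,"tx":0,"ty":0,"tz":0.022,"ax":0,"ay":0,"az":0},{"claw":0.4,"tx":0,"ty":0,"tz":0.01,"ax":0,"ay":0,"az":0},{"claw":0.6,"tx":0,"ty":0,"tz":0,"ax":0,"ay":0,"az":0},{"claw":0.7,"tx":0,"ty":0,"tz":0,"ax":0,"ay":0,"az":0},{"claw":0.76,"tx":0,"ty":0,"tz":0,"ax":0,"ay":0,"az":0},{"claw":0.8,"tx":0,"ty":0,"tz":0,"ax":0,"ay":0,"az":0}])

```text
clock: 19.35
tcp_pos: [0.4084, 0.315, 0.1838]
orientation: [-2.309, -2.13, -0.004]
contact_force: [1.2, -0.2, 1.1]
grip_width: 0.0173
gripper_force: 0.0
```

Emit:
arm_command(plan=[{"claw":0.84,"tx":0,"ty":0,"tz":0,"ax":0,"ay":0,"az":0},{"claw":0.88,"tx":0,"ty":0,"tz":0,"ax":0,"ay":0,"az":0},{"claw":0.92,"tx":0,"ty":0,"tz":0,"ax":0,"ay":0,"az":0},{"claw":0.95,"tx":0,"ty":0,"tz":0,"ax":0,"ay":0,"az":0},{"claw":0.95,"tx":0,"ty":0,"tz":0,"ax":0,"ay":0,"az":0},{"claw":0.95,"tx":0,"ty":0,"tz":0,"ax":0,"ay":0,"az":0},{"claw":0.95,"tx":0,"ty":0,"tz":0,"ax":0,"ay":0,"az":0},{"claw":0.95,"tx":0,"ty":0,"tz":0,"ax":0,"ay":0,"az":0},{"claw":0.95,"tx":0,"ty":0,"tz":0,"ax":0,"ay":0,"az":0},{"claw":0.95,"tx":0,"ty":0,"tz":0,"ax":0,"ay":0,"az":0}])

```text
clock: 20.18
tcp_pos: [0.4084, 0.3149, 0.1837]
orientation: [-2.309, -2.13, -0.004]
contact_force: [-0.5, -0.4, 5.8]
grip_width: 0.0113
gripper_force: 48.7
```

```bash
python3 - <<'E'
from h import *
o=r.get_obs(); print(o["clock"],o["tcp_pos"],yaw(o),o["contact_force"],o["grip_width"],o["joints"][6])
M=R.from_rotvec(o["orientation"]).as_matrix(); print(M[:,2].round(4))
m,T,im=snap("wrist","w5"); np.savez("w5.npz",T=T)
E
```

```text
20.1833 [0.40839307 0.31486936 0.18374121] -94.62622944092557 [-0.45237953 -0.42067541  5.79212063] 0.011339663654401144 -0.553125080371304
[ 0.0015  0.0019 -1.    ]
```

```bash
cat > ins.py <<'E'
from h import *
E=np.array([.4743,.0107]); CY=-3.51
OT=np.array([-.0020,.045]); Z0=.1837   # pin origin in tool xy; TCP z with underside at 0
def tcp(s,u,ex=0,ey=0):
    """s: deg of tip past eye middle; u: underside over unpressed lid, mm; ex,ey mm carrier shift"""
    c=np.radians(CY); cx=np.array([np.cos(c),np.sin(c)]); cy=np.array([-cx[1],cx[0]])
    O=E+.045*cx+ex/1000*cx+ey/1000*cy
    ps=CY-(71.8-s)-123.2; p=np.radians(ps)
    t=O-OT[0]*np.array([-np.cos(p),-np.sin(p)])-OT[1]*np.array([-np.sin(p),np.cos(p)])
    return (*t,Z0+.1+u/1000,ps)
def u(s):
    h=min(9.2,4.4+4.8*max(0,s+3)/52); return min(1.2,7.1-h)
E
python3 - <<'E'
from ins import *
o=r.get_obs(); a=(*o["tcp_pos"][:2],.33,yaw(o)); b=(*tcp(-13,0)[:2],.33,tcp(-13,0)[3]); print(b)
rows(lin(a,b,17)); print(tcp(-13,1.5))
E
```

```text
(np.float64(0.5444398153613577), np.float64(0.04526438480679357), 0.33, -211.51)
tx -0.0152 ty 0.0093 tz -0.0000 az 6.88
tx -0.0139 ty 0.0110 tz -0.0000 az 6.88
tx -0.0125 ty 0.0126 tz -0.0000 az 6.88
tx -0.0109 ty 0.0140 tz -0.0000 az 6.88
tx -0.0092 ty 0.0152 tz -0.0000 az 6.88
tx -0.0073 ty 0.0162 tz -0.0000 az 6.88
tx -0.0053 ty 0.0170 tz -0.0000 az 6.88
tx -0.0032 ty 0.0175 tz -0.0000 az 6.88
tx -0.0011 ty 0.0177 tz -0.0000 az 6.88
tx 0.0010 ty 0.0177 tz -0.0000 az 6.88
tx 0.0031 ty 0.0175 tz -0.0000 az 6.88
tx 0.0052 ty 0.0170 tz -0.0000 az 6.88
tx 0.0072 ty 0.0162 tz -0.0000 az 6.88
tx 0.0091 ty 0.0153 tz -0.0000 az 6.88
tx 0.0109 ty 0.0141 tz -0.0000 az 6.88
tx 0.0125 ty 0.0127 tz -0.0000 az 6.88
tx 0.0139 ty 0.0111 tz -0.0000 az 6.88
(np.float64(0.5444398153613577), np.float64(0.04526438480679357), 0.2852, -211.51)
```

Emit:
arm_command(plan=[{"claw":0.95,"tx":0,"ty":0,"tz":-0.02,"ax":0,"ay":0,"az":0},{"claw":0.95,"tx":0,"ty":0,"tz":-0.04,"ax":0,"ay":0,"az":0},{"claw":0.95,"tx":0,"ty":0,"tz":-0.041,"ax":0,"ay":0,"az":0},{"claw":0.95,"tx":0,"ty":0,"tz":-0.041,"ax":0,"ay":0,"az":0},{"claw":0.95,"tx":-0.0152,"ty":0.0093,"tz":-0.0043,"ax":0,"ay":0,"az":6.88},{"claw":0.95,"tx":-0.0139,"ty":0.011,"tz":0,"ax":0,"ay":0,"az":6.88},{"claw":0.95,"tx":-0.0125,"ty":0.0126,"tz":0,"ax":0,"ay":0,"az":6.88},{"claw":0.95,"tx":-0.0109,"ty":0.014,"tz":0,"ax":0,"ay":0,"az":6.88},{"claw":0.95,"tx":-0.0092,"ty":0.0152,"tz":0,"ax":0,"ay":0,"az":6.88},{"claw":0.95,"tx":-0.0073,"ty":0.0162,"tz":0,"ax":0,"ay":0,"az":6.88}])

```text
clock: 21.07
tcp_pos: [0.456, 0.2184, 0.3293]
orientation: [-2.914, -1.171, -0.001]
contact_force: [-0.8, 0.6, -1.5]
grip_width: 0.0113
gripper_force: 49.0
```

Emit:
arm_command(plan=[{"claw":0.95,"tx":-0.0053,"ty":0.017,"tz":0,"ax":0,"ay":0,"az":6.88},{"claw":0.95,"tx":-0.0032,"ty":0.0175,"tz":0,"ax":0,"ay":0,"az":6.88},{"claw":0.95,"tx":-0.0011,"ty":0.0177,"tz":0,"ax":0,"ay":0,"az":6.88},{"claw":0.95,"tx":0.001,"ty":0.0177,"tz":0,"ax":0,"ay":0,"az":6.88},{"claw":0.95,"tx":0.0031,"ty":0.0175,"tz":0,"ax":0,"ay":0,"az":6.88},{"claw":0.95,"tx":0.0052,"ty":0.017,"tz":0,"ax":0,"ay":0,"az":6.88},{"claw":0.95,"tx":0.0072,"ty":0.0162,"tz":0,"ax":0,"ay":0,"az":6.88},{"claw":0.95,"tx":0.0091,"ty":0.0153,"tz":0,"ax":0,"ay":0,"az":6.88},{"claw":0.95,"tx":0.0109,"ty":0.0141,"tz":0,"ax":0,"ay":0,"az":6.88},{"claw":0.95,"tx":0.0125,"ty":0.0127,"tz":0,"ax":0,"ay":0,"az":6.88}])

```text
clock: 21.9
tcp_pos: [0.5361, 0.0599, 0.3292]
orientation: [-3.066, 0.68, -0.0]
contact_force: [0.6, -0.0, -1.7]
grip_width: 0.0113
gripper_force: 49.0
```

Emit:
arm_command(plan=[{"claw":0.95,"tx":0.0139,"ty":0.0111,"tz":0,"ax":0,"ay":0,"az":6.88},{"claw":0.95,"tx":0,"ty":0,"tz":0.01,"ax":0,"ay":0,"az":0},{"claw":0.95,"tx":0,"ty":0,"tz":0.01,"ax":0,"ay":0,"az":0},{"claw":0.95,"tx":0,"ty":0,"tz":0,"ax":0,"ay":0,"az":0},{"claw":0.95,"tx":0,"ty":0,"tz":0,"ax":0,"ay":0,"az":0},{"claw":0.95,"tx":0,"ty":0,"tz":0,"ax":0,"ay":0,"az":0},{"claw":0.95,"tx":0,"ty":0,"tz":0,"ax":0,"ay":0,"az":0},{"claw":0.95,"tx":0,"ty":0,"tz":0,"ax":0,"ay":0,"az":0},{"claw":0.95,"tx":0,"ty":0,"tz":0,"ax":0,"ay":0,"az":0},{"claw":0.95,"tx":0,"ty":0,"tz":0,"ax":0,"ay":0,"az":0}])

```text
clock: 22.73
tcp_pos: [0.544, 0.0448, 0.309]
orientation: [-3.023, 0.854, -0.0]
contact_force: [-0.6, -0.1, -0.4]
grip_width: 0.0111
gripper_force: 48.9
```

```bash
python3 - <<'E'
from ins import *
o=r.get_obs(); p=o["tcp_pos"]; y=yaw(o); print(o["clock"],p,y,o["contact_force"],o["grip_width"],o["joints"].round(2))
M=R.from_rotvec(o["orientation"]).as_matrix(); print(M[:,2].round(4))
t=tcp(-13,1.5); print(t); rows([(*p,y-360 if y>0 else y),t])
m,T,im=snap("wrist","w6"); m2,T2,i2=snap("scene","s6")
cv2.imwrite("pics/s6c.png",cv2.resize(i2[150:350,220:420,::-1],None,fx=3,fy=3)); np.savez("w6.npz",T=T)
E
```

```text
22.7333 [0.54400523 0.04484005 0.3090127 ] 148.45360940488882 [-0.56611091 -0.09566679 -0.38700794] 0.01106567271938136 [-0.89  0.54  0.93  2.   -0.57  0.88 -1.77]
[ 4.e-04  3.e-04 -1.e+00]
(np.float64(0.5444398153613577), np.float64(0.04526438480679357), 0.2852, -211.51)
tx 0.0001 ty -0.0006 tz 0.0238 az -0.04
```

View pics/w6.png

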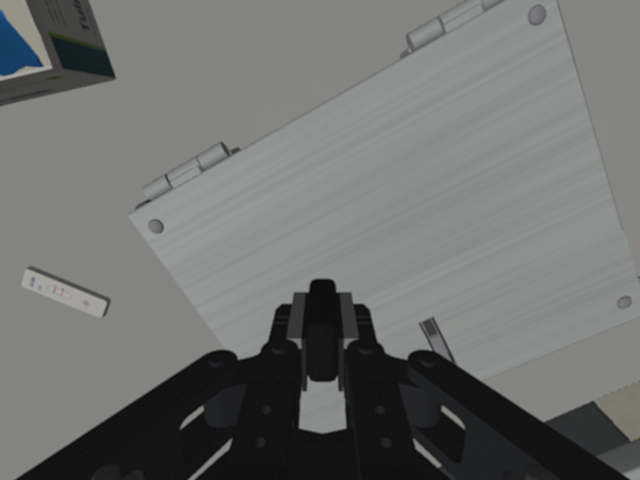

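```bash
python3 - <<'E'
from ins import *
m=r.camera_model("wrist")
def edge(f,u0,v0,v1):
    g=cv2.cvtColor(cv2.imread(f),cv2.COLOR_BGR2GRAY).astype(float)[v0:v1,u0-2:u0+3].mean(1)
    k=np.where((g[:-1]>75)&(g[1:]<=75))[0]; return [round(v0+.5+i+(g[i]-75)/(g[i]-g[i+1]),1) for i in k], g.round()[::2]
print(edge("pics/w4.png",313,180,240)); print(edge("pics/w6.png",322,265,330)[0])
print(edge("pics/w6.png",322,265,330)[1])
def predtool(P): # tool point -> v
    Tc=np.linalg.inv(np.array(m["tool_from_camera"])); c=Tc@np.r_[P,1]; return m["cx"]-m["fx"]*c[0]/c[2], m["cy"]+m["fy"]*c[1]/c[2]
for off in(-.004,-.003,-.002,-.001,0):
    print(off,[np.round(predtool((off+.0135,0,.1837-z)),1) for z in(0,.009,.040)])
# w4: candidate grips along tangent: end edge at fitted pose
T=np.load("w4.npz")["T"]; th=np.radians(28.53)
for g in ((.40854,.3132),):
    e=np.array(g)+.0135*np.array([np.sin(np.radians(33.2))*np.cos(th)-np.cos(np.radians(33.2))*np.sin(th),np.sin(np.radians(33.2))*np.sin(th)+np.cos(np.radians(33.2))*np.cos(th)])
    print(e,[proj(m,T,(*e,z)).round(1) for z in(0,.009,.04)])
E
```

```text
([np.float64(195.2)], array([131., 131., 131., 131., 131., 131., 133., 104.,  30.,  26.,  27.,
        28.,  28.,  28.,  31.,  31.,  32.,  31.,  31.,  30.,  30.,  30.,
        30.,  29.,  30.,  28.,  28.,  27.,  27.,  27.]))
[np.float64(279.1)]
[138. 139. 141. 142. 142. 142. 139.  55.  12.  13.  15.  14.  15.  14.
  15.  14.  14.  14.  14.  15.  15.  14.  14.  14.  14.  15.  15.  14.
  16.  17.  20.  20.  23.]
-0.004 [array([324.5, 281.1]), array([324.7, 290.2]), array([325.2, 330.7])]
-0.003 [array([324.5, 279.1]), array([324.7, 288.1]), array([325.2, 328.2])]
-0.002 [array([324.5, 277.1]), array([324.7, 286. ]), array([325.2, 325.8])]
-0.001 [array([324.6, 275.1]), array([324.7, 283.9]), array([325.2, 323.3])]
0 [array([324.6, 273.1]), array([324.7, 281.8]), array([325.3, 320.8])]
[0.40963912 0.32665518] [array([311.8, 196.9]), array([311.5, 199.8]), array([310.1, 211.4])]
```

```bash
sed -i 's/OT=np.array(\[-.0020/OT=np.array([-.0026/' ins.py; python3 - <<'E'
from ins import *
o=r.get_obs(); p=o["tcp_pos"]; y=yaw(o)-360
t=tcp(-13,1.2)
rows([(*p,y),(*t[:2],p[2],t[3]),t]+[tcp(s,1.2) for s in(-10,-7,-5,-4,-3,-2,-1,0,1,2,3,4,5)])
E
```

```text
tx 0.0007 ty -0.0007 tz -0.0000 az -0.04
tx 0.0000 ty -0.0000 tz 0.0240 az 0.00
tx -0.0024 ty -0.0001 tz -0.0000 az -3.00
tx -0.0024 ty -0.0001 tz -0.0000 az -3.00
tx -0.0016 ty -0.0001 tz -0.0000 az -2.00
tx -0.0008 ty -0.0000 tz -0.0000 az -1.00
tx -0.0008 ty -0.0000 tz -0.0000 az -1.00
tx -0.0008 ty -0.0000 tz -0.0000 az -1.00
tx -0.0008 ty -0.0000 tz -0.0000 az -1.00
tx -0.0008 ty -0.0000 tz -0.0000 az -1.00
tx -0.0008 ty -0.0000 tz -0.0000 az -1.00
tx -0.0008 ty -0.0000 tz -0.0000 az -1.00
tx -0.0008 ty -0.0000 tz -0.0000 az -1.00
tx -0.0008 ty -0.0000 tz -0.0000 az -1.00
tx -0.0008 ty -0.0000 tz -0.0000 az -1.00
```

Emit:
arm_command(plan=[{"claw":0.95,"tx":0.0007,"ty":-0.0007,"tz":0,"ax":0,"ay":0,"az":0},{"claw":0.95,"tx":0,"ty":0,"tz":0.01,"ax":0,"ay":0,"az":0},{"claw":0.95,"tx":0,"ty":0,"tz":0.01,"ax":0,"ay":0,"az":0},{"claw":0.95,"tx":0,"ty":0,"tz":0.004,"ax":0,"ay":0,"az":0},{"claw":0.95,"tx":0,"ty":0,"tz":0,"ax":0,"ay":0,"az":0},{"claw":0.95,"tx":0,"ty":0,"tz":0,"ax":0,"ay":0,"az":0},{"claw":0.95,"tx":-0.0024,"ty":-0.0001,"tz":0,"ax":0,"ay":0,"az":-3},{"claw":0.95,"tx":-0.0024,"ty":-0.0001,"tz":0,"ax":0,"ay":0,"az":-3},{"claw":0.95,"tx":0,"ty":0,"tz":0,"ax":0,"ay":0,"az":0},{"claw":0.95,"tx":0,"ty":0,"tz":0,"ax":0,"ay":0,"az":0}])

```text
clock: 23.67
tcp_pos: [0.5409, 0.0474, 0.285]
orientation: [-3.063, 0.697, -0.0]
contact_force: [0.1, -0.9, -1.5]
grip_width: 0.0115
gripper_force: 48.9
```

```bash
cat > st.py <<'E'
from ins import *
def st():
    o=r.get_obs(); p=o["tcp_pos"]; y=yaw(o); y=y-360 if y>0 else y
    s=71.8+y+123.2-CY; t=tcp(s,0); d=p-np.array(t[:3]); c=np.radians(CY)
    F=o["contact_force"]; f=lambda v:(v[0]*np.cos(c)+v[1]*np.sin(c),-v[0]*np.sin(c)+v[1]*np.cos(c))
    print("t %.1f s %.2f  err ex %.2f ey %.2f u %.2f mm  F car %.1f %.1f %.1f"%(o["clock"],s,*(1000*np.array(f(d))),d[2]*1000,*f(F),F[2]),"M",o["moment"].round(2),"w",round(o["grip_width"]*1000,1))
    M=R.from_rotvec(o["orientation"]).as_matrix(); print("tilt",M[:2,2].round(4)); return p,y,s
E
python3 -c "from st import *; st()"
```

```text
t 23.7 s -7.14  err ex -0.12 ey 0.03 u 1.26 mm  F car 0.2 -0.9 -1.5 M [-0.05  0.06  0.  ] w 11.5
tilt [0.0003 0.0003]
```

Positioning is accurate to 0.1 mm. I'll take a look at the tip and eye before entering.

```bash
python3 - <<'E'
from ins import *
m,T,im=snap("scene","s7")
u,v=proj(m,T,(*E,.108)).astype(int); print(u,v)
a=im[v-45:v+45,u-60:u+60,::-1]; m2,T2,i2=snap("top","t7"); u2,v2=proj(m2,T2,(*E,.108)).astype(int); b=i2[v2-45:v2+45,u2-60:u2+60,::-1]
cv2.imwrite("pics/c7.png",cv2.resize(np.hstack([a,b]),None,fx=3.3,fy=5,interpolation=cv2.INTER_CUBIC))
E
```

```text
325 245
```

View pics/c7.png

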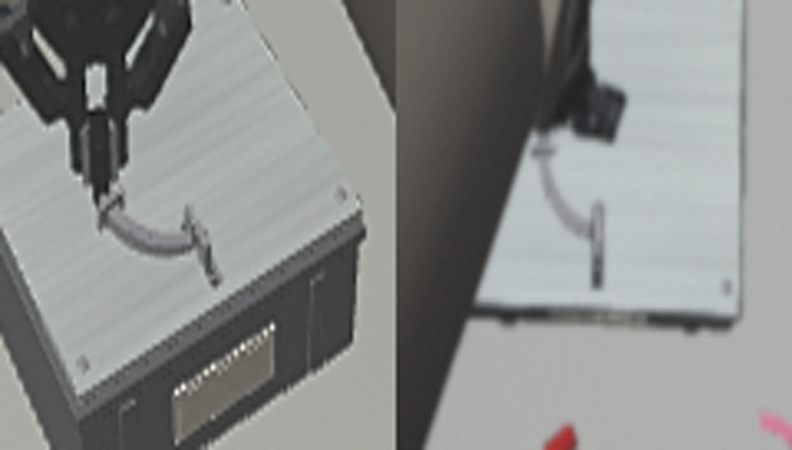

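The pin's tip points at the middle of the staple (left crop about (195,240), right crop about (585,230)). Now in, gently.

Emit:
arm_command(plan=[{"claw":0.95,"tx":-0.0008,"ty":0,"tz":0,"ax":0,"ay":0,"az":-1},{"claw":0.95,"tx":-0.0008,"ty":0,"tz":0,"ax":0,"ay":0,"az":-1},{"claw":0.95,"tx":-0.0008,"ty":0,"tz":0,"ax":0,"ay":0,"az":-1},{"claw":0.95,"tx":-0.0008,"ty":-0.0001,"tz":0,"ax":0,"ay":0,"az":-1},{"claw":0.95,"tx":-0.0008,"ty":0,"tz":0,"ax":0,"ay":0,"az":-1},{"claw":0.95,"tx":-0.0008,"ty":0,"tz":0,"ax":0,"ay":0,"az":-1},{"claw":0.95,"tx":-0.0008,"ty":0,"tz":0,"ax":0,"ay":0,"az":-1},{"claw":0.95,"tx":0,"ty":0,"tz":0,"ax":0,"ay":0,"az":0},{"claw":0.95,"tx":0,"ty":0,"tz":0,"ax":0,"ay":0,"az":0},{"claw":0.95,"tx":0,"ty":0,"tz":0,"ax":0,"ay":0,"az":0}])

```text
clock: 24.6
tcp_pos: [0.5357, 0.0497, 0.2848]
orientation: [3.1, -0.507, -0.0]
contact_force: [-1.2, -0.2, -1.2]
grip_width: 0.0111
gripper_force: 48.9
```

```bash
python3 -c "from st import *; st()"
```

```text
t 24.6 s -0.07  err ex -0.36 ey -0.13 u 1.06 mm  F car -1.2 -0.3 -1.2 M [-0.01  0.17  0.06] w 11.1
tilt [-0.0002 -0.    ]
```

```bash
python3 - <<'E'
from st import *
p,y,s=st(); rows([(*p,y)]+[tcp(k,u(k)) for k in(2,3.5,5,6.5,8,9.5,11,12.5)])
E
```

```text
t 24.6 s -0.07  err ex -0.36 ey -0.13 u 1.06 mm  F car -1.2 -0.3 -1.2 M [-0.01  0.17  0.06] w 11.1
tilt [-0.0002 -0.    ]
tx -0.0013 ty -0.0003 tz -0.0001 az -2.07
tx -0.0012 ty -0.0001 tz -0.0000 az -1.50
tx -0.0012 ty -0.0001 tz -0.0000 az -1.50
tx -0.0012 ty -0.0001 tz -0.0000 az -1.50
tx -0.0012 ty -0.0001 tz -0.0000 az -1.50
tx -0.0012 ty -0.0001 tz -0.0000 az -1.50
tx -0.0012 ty -0.0001 tz -0.0000 az -1.50
tx -0.0012 ty -0.0001 tz -0.0000 az -1.50
```

Emit:
arm_command(plan=[{"claw":0.95,"tx":-0.0013,"ty":-0.0003,"tz":0,"ax":0,"ay":0,"az":-2.07},{"claw":0.95,"tx":-0.0012,"ty":-0.0001,"tz":0,"ax":0,"ay":0,"az":-1.5},{"claw":0.95,"tx":-0.0012,"ty":-0.0001,"tz":0,"ax":0,"ay":0,"az":-1.5},{"claw":0.95,"tx":-0.0012,"ty":-0.0001,"tz":0,"ax":0,"ay":0,"az":-1.5},{"claw":0.95,"tx":-0.0012,"ty":-0.0001,"tz":0,"ax":0,"ay":0,"az":-1.5},{"claw":0.95,"tx":-0.0012,"ty":-0.0001,"tz":0,"ax":0,"ay":0,"az":-1.5},{"claw":0.95,"tx":-0.0012,"ty":-0.0001,"tz":0,"ax":0,"ay":0,"az":-1.5},{"claw":0.95,"tx":-0.0012,"ty":-0.0001,"tz":0,"ax":0,"ay":0,"az":-1.5},{"claw":0.95,"tx":0,"ty":0,"tz":0,"ax":0,"ay":0,"az":0},{"claw":0.95,"tx":0,"ty":0,"tz":0,"ax":0,"ay":0,"az":0}])

```text
clock: 25.43
tcp_pos: [0.5263, 0.0527, 0.2847]
orientation: [-3.137, 0.165, 0.001]
contact_force: [-2.6, 1.0, -1.8]
grip_width: 0.0112
gripper_force: 48.8
```

```bash
python3 - <<'E'
from st import *
p,y,s=st(); rows([(*p,y)]+[tcp(k,u(k)) for k in(14.5,16,17.5,19,20.5,22,23.5,25)])
E
```

```text
t 25.4 s 12.50  err ex -0.19 ey 0.29 u 1.04 mm  F car -2.7 0.9 -1.8 M [ 0.24  0.57 -0.2 ] w 11.2
tilt [-0.0004  0.    ]
tx -0.0014 ty 0.0002 tz -0.0000 az -2.00
tx -0.0012 ty -0.0001 tz 0.0001 az -1.50
tx -0.0012 ty -0.0001 tz 0.0001 az -1.50
tx -0.0012 ty -0.0001 tz 0.0001 az -1.50
tx -0.0012 ty -0.0001 tz 0.0001 az -1.50
tx -0.0012 ty -0.0001 tz 0.0001 az -1.50
tx -0.0012 ty -0.0001 tz 0.0001 az -1.50
tx -0.0012 ty -0.0001 tz 0.0001 az -1.50
```

Emit:
arm_command(plan=[{"claw":0.95,"tx":-0.0005,"ty":0,"tz":0,"ax":0,"ay":0,"az":0},{"claw":0.95,"tx":-0.0016,"ty":0,"tz":0,"ax":0,"ay":0,"az":-2},{"claw":0.95,"tx":-0.0012,"ty":-0.0001,"tz":0.0001,"ax":0,"ay":0,"az":-1.5},{"claw":0.95,"tx":-0.0012,"ty":0,"tz":0.0001,"ax":0,"ay":0,"az":-1.5},{"claw":0.95,"tx":-0.0012,"ty":-0.0001,"tz":0.0001,"ax":0,"ay":0,"az":-1.5},{"claw":0.95,"tx":-0.0012,"ty":-0.0001,"tz":0.0002,"ax":0,"ay":0,"az":-1.5},{"claw":0.95,"tx":-0.0012,"ty":-0.0001,"tz":0.0002,"ax":0,"ay":0,"az":-1.5},{"claw":0.95,"tx":0,"ty":0,"tz":0,"ax":0,"ay":0,"az":0},{"claw":0.95,"tx":0,"ty":0,"tz":0,"ax":0,"ay":0,"az":0},{"claw":0.95,"tx":0,"ty":0,"tz":0,"ax":0,"ay":0,"az":0}])

```text
clock: 26.27
tcp_pos: [0.5186, 0.0533, 0.2842]
orientation: [3.14, 0.095, 0.001]
contact_force: [-0.6, 0.2, -0.9]
grip_width: 0.0114
gripper_force: 48.9
```

```bash
python3 - <<'E'
from st import *
p,y,s=st(); rows([(*p,y)]+[tcp(k,u(k),-.7) for k in(s+1.5,s+3,s+4.5,s+6,s+7.5,s+9,s+10.5)]); print(s,u(s+10.5))
E
```

```text
t 26.3 s 21.98  err ex -0.49 ey 0.28 u 0.47 mm  F car -0.7 0.2 -0.9 M [-0.07  0.13 -0.05] w 11.4
tilt [ 0.0005 -0.0003]
tx -0.0014 ty 0.0002 tz 0.0002 az -1.50
tx -0.0012 ty -0.0001 tz 0.0001 az -1.50
tx -0.0012 ty -0.0001 tz 0.0001 az -1.50
tx -0.0012 ty -0.0001 tz 0.0001 az -1.50
tx -0.0012 ty -0.0001 tz 0.0001 az -1.50
tx -0.0012 ty -0.0001 tz 0.0001 az -1.50
tx -0.0012 ty -0.0001 tz 0.0001 az -1.50
21.984160646906226 -0.5754609827913448
```

Emit:
arm_command(plan=[{"claw":0.95,"tx":-0.0012,"ty":0.0001,"tz":0.0002,"ax":0,"ay":0,"az":-1.5},{"claw":0.95,"tx":-0.0012,"ty":0,"tz":0.0002,"ax":0,"ay":0,"az":-1.5},{"claw":0.95,"tx":-0.0012,"ty":-0.0001,"tz":0.0002,"ax":0,"ay":0,"az":-1.5},{"claw":0.95,"tx":-0.0012,"ty":-0.0001,"tz":0.0001,"ax":0,"ay":0,"az":-1.5},{"claw":0.95,"tx":-0.0012,"ty":-0.0001,"tz":0.0002,"ax":0,"ay":0,"az":-1.5},{"claw":0.95,"tx":-0.0012,"ty":-0.0001,"tz":0.0001,"ax":0,"ay":0,"az":-1.5},{"claw":0.95,"tx":-0.0012,"ty":-0.0001,"tz":0.0002,"ax":0,"ay":0,"az":-1.5},{"claw":0.95,"tx":0,"ty":0,"tz":0,"ax":0,"ay":0,"az":0},{"claw":0.95,"tx":0,"ty":0,"tz":0,"ax":0,"ay":0,"az":0},{"claw":0.95,"tx":0,"ty":0,"tz":0,"ax":0,"ay":0,"az":0}])

```text
clock: 27.1
tcp_pos: [0.5102, 0.0528, 0.283]
orientation: [-3.118, -0.383, -0.0]
contact_force: [-0.2, 1.0, 2.1]
grip_width: 0.0112
gripper_force: 49.3
```

```bash
python3 - <<'E'
from st import *
p,y,s=st(); rows([(*p,y)]+[tcp(k,u(k),-.5) for k in(s+1.5,s+3,s+4.5,s+6,s+7.5,s+9,s+10.5,s+12)]); print(s,u(s+12))
E
```

```text
t 27.1 s 32.51  err ex -0.72 ey 0.52 u -0.73 mm  F car -0.3 1.0 2.1 M [ 0.27  0.   -0.02] w 11.2
tilt [0.0002 0.    ]
tx -0.0011 ty 0.0005 tz -0.0000 az -1.50
tx -0.0012 ty -0.0001 tz 0.0001 az -1.50
tx -0.0012 ty -0.0001 tz 0.0001 az -1.50
tx -0.0012 ty -0.0001 tz 0.0001 az -1.50
tx -0.0012 ty -0.0001 tz 0.0001 az -1.50
tx -0.0012 ty -0.0001 tz 0.0001 az -1.50
tx -0.0012 ty -0.0001 tz 0.0001 az -1.50
tx -0.0012 ty -0.0001 tz 0.0001 az -1.50
32.505757519625725 -1.685146847965452
```

Emit:
arm_command(plan=[{"claw":0.95,"tx":-0.0011,"ty":0.0004,"tz":0.0001,"ax":0,"ay":0,"az":-1.5},{"claw":0.95,"tx":-0.0012,"ty":-0.0001,"tz":0.0001,"ax":0,"ay":0,"az":-1.5},{"claw":0.95,"tx":-0.0012,"ty":-0.0001,"tz":0.0001,"ax":0,"ay":0,"az":-1.5},{"claw":0.95,"tx":-0.0012,"ty":-0.0001,"tz":0.0001,"ax":0,"ay":0,"az":-1.5},{"claw":0.95,"tx":-0.0012,"ty":-0.0001,"tz":0.0002,"ax":0,"ay":0,"az":-1.5},{"claw":0.95,"tx":-0.0012,"ty":-0.0001,"tz":0.0002,"ax":0,"ay":0,"az":-1.5},{"claw":0.95,"tx":-0.0012,"ty":-0.0001,"tz":0.0002,"ax":0,"ay":0,"az":-1.5},{"claw":0.95,"tx":-0.0012,"ty":-0.0001,"tz":0.0001,"ax":0,"ay":0,"az":-1.5},{"claw":0.95,"tx":0,"ty":0,"tz":0,"ax":0,"ay":0,"az":0},{"claw":0.95,"tx":0,"ty":0,"tz":0,"ax":0,"ay":0,"az":0}])

```text
clock: 27.93
tcp_pos: [0.501, 0.0498, 0.2819]
orientation: [-3.061, -0.707, -0.0]
contact_force: [1.0, 1.3, 3.7]
grip_width: 0.0112
gripper_force: 49.5
```

```bash
python3 - <<'E'
from st import *
p,y,s=st(); rows([(*p,y)]+[tcp(k,u(k),-.5) for k in(s+1.5,s+3,s+4.5,s+6,s+7.5,s+9,s+10.5,s+12)]); print(s,u(s+12))
E
```

```text
t 27.9 s 44.51  err ex -0.85 ey 0.21 u -1.83 mm  F car 0.9 1.3 3.7 M [ 0.26 -0.24  0.02] w 11.2
tilt [0.0001 0.0001]
tx -0.0010 ty 0.0003 tz -0.0000 az -1.50
tx -0.0012 ty -0.0001 tz 0.0001 az -1.50
tx -0.0012 ty -0.0001 tz 0.0001 az -1.50
tx -0.0012 ty -0.0001 tz -0.0000 az -1.50
tx -0.0012 ty -0.0001 tz -0.0000 az -1.50
tx -0.0012 ty -0.0001 tz -0.0000 az -1.50
tx -0.0012 ty -0.0001 tz -0.0000 az -1.50
tx -0.0012 ty -0.0001 tz -0.0000 az -1.50
44.50718746030342 -2.0999999999999996
```

Emit:
arm_command(plan=[{"claw":0.95,"tx":-0.001,"ty":0.0003,"tz":0.0001,"ax":0,"ay":0,"az":-1.5},{"claw":0.95,"tx":-0.0012,"ty":-0.0001,"tz":0.0001,"ax":0,"ay":0,"az":-1.5},{"claw":0.95,"tx":-0.0012,"ty":-0.0001,"tz":0.0001,"ax":0,"ay":0,"az":-1.5},{"claw":0.95,"tx":-0.0012,"ty":-0.0001,"tz":0,"ax":0,"ay":0,"az":-1.5},{"claw":0.95,"tx":-0.0012,"ty":-0.0001,"tz":0,"ax":0,"ay":0,"az":-1.5},{"claw":0.95,"tx":-0.0012,"ty":-0.0001,"tz":0,"ax":0,"ay":0,"az":-1.5},{"claw":0.95,"tx":-0.0012,"ty":-0.0001,"tz":0,"ax":0,"ay":0,"az":-1.5},{"claw":0.95,"tx":-0.0012,"ty":-0.0001,"tz":0,"ax":0,"ay":0,"az":-1.5},{"claw":0.95,"tx":0,"ty":0,"tz":0,"ax":0,"ay":0,"az":0},{"claw":0.95,"tx":0,"ty":0,"tz":0,"ax":0,"ay":0,"az":0}])

```text
clock: 28.77
tcp_pos: [0.4925, 0.0452, 0.2814]
orientation: [-2.97, -1.023, 0.001]
contact_force: [1.5, 2.4, 3.3]
grip_width: 0.0116
gripper_force: 49.6
```

```bash
python3 - <<'E'
from st import *
p,y,s=st(); rows([(*p,y)]+[tcp(k,u(k),-.4) for k in(s+1.5,s+3,s+4.5,s+6,s+7.5,s+9,s+10.5,s+12)]); print(s,u(s+12))
E
```

```text
t 28.8 s 56.50  err ex -1.06 ey 0.08 u -2.27 mm  F car 1.3 2.5 3.3 M [ 0.41 -0.19  0.03] w 11.6
tilt [-0.0005 -0.0001]
tx -0.0007 ty 0.0004 tz -0.0002 az -1.50
tx -0.0012 ty -0.0001 tz -0.0000 az -1.50
tx -0.0012 ty -0.0001 tz -0.0000 az -1.50
tx -0.0012 ty -0.0001 tz -0.0000 az -1.50
tx -0.0012 ty -0.0001 tz -0.0000 az -1.50
tx -0.0012 ty -0.0001 tz -0.0000 az -1.50
tx -0.0012 ty -0.0001 tz -0.0000 az -1.50
tx -0.0012 ty -0.0001 tz -0.0000 az -1.50
56.504475848197224 -2.0999999999999996
```

Emit:
arm_command(plan=[{"claw":0.95,"tx":-0.0008,"ty":0.0004,"tz":0,"ax":0,"ay":0,"az":-1.5},{"claw":0.95,"tx":-0.0012,"ty":0,"tz":0,"ax":0,"ay":0,"az":-1.5},{"claw":0.95,"tx":-0.0012,"ty":-0.0001,"tz":0,"ax":0,"ay":0,"az":-1.5},{"claw":0.95,"tx":-0.0012,"ty":0,"tz":0,"ax":0,"ay":0,"az":-1.5},{"claw":0.95,"tx":-0.0012,"ty":-0.0001,"tz":0,"ax":0,"ay":0,"az":-1.5},{"claw":0.95,"tx":-0.0012,"ty":0,"tz":0,"ax":0,"ay":0,"az":-1.5},{"claw":0.95,"tx":-0.0012,"ty":-0.0001,"tz":0,"ax":0,"ay":0,"az":-1.5},{"claw":0.95,"tx":0,"ty":0,"tz":0,"ax":0,"ay":0,"az":0},{"claw":0.95,"tx":0,"ty":0,"tz":0,"ax":0,"ay":0,"az":0},{"claw":0.95,"tx":0,"ty":0,"tz":0,"ax":0,"ay":0,"az":0}])

```text
clock: 29.6
tcp_pos: [0.4867, 0.0396, 0.2814]
orientation: [-2.865, -1.29, 0.001]
contact_force: [0.1, 0.4, 3.2]
grip_width: 0.0112
gripper_force: 49.6
```

```bash
python3 - <<'E'
from st import *
p,y,s=st(); rows([(*p,y)]+[tcp(k,-2.2,-.4) for k in(s+1,s+2,s+3,s+4)])
E
```

```text
t 29.6 s 66.99  err ex -0.53 ey -0.15 u -2.31 mm  F car 0.0 0.4 3.2 M [ 0.25 -0.03  0.02] w 11.2
tilt [-0.0006 -0.0003]
tx -0.0006 ty -0.0000 tz -0.0001 az -1.00
tx -0.0008 ty -0.0000 tz -0.0000 az -1.00
tx -0.0008 ty -0.0000 tz -0.0000 az -1.00
tx -0.0008 ty -0.0000 tz -0.0000 az -1.00
```

Emit:
arm_command(plan=[{"claw":0.95,"tx":-0.0008,"ty":0,"tz":0,"ax":0,"ay":0,"az":-1},{"claw":0.95,"tx":-0.0008,"ty":0,"tz":0,"ax":0,"ay":0,"az":-1},{"claw":0.95,"tx":-0.0008,"ty":0,"tz":0,"ax":0,"ay":0,"az":-1},{"claw":0.95,"tx":-0.0008,"ty":0,"tz":0,"ax":0,"ay":0,"az":-1},{"claw":0.95,"tx":0,"ty":0,"tz":0,"ax":0,"ay":0,"az":0},{"claw":0.95,"tx":0,"ty":0,"tz":0,"ax":0,"ay":0,"az":0},{"claw":0.95,"tx":0,"ty":0,"tz":0,"ax":0,"ay":0,"az":0},{"claw":0.95,"tx":0,"ty":0,"tz":0,"ax":0,"ay":0,"az":0},{"claw":0.95,"tx":0,"ty":0,"tz":0,"ax":0,"ay":0,"az":0},{"claw":0.95,"tx":0,"ty":0,"tz":0,"ax":0,"ay":0,"az":0}])

```text
clock: 30.43
tcp_pos: [0.4848, 0.0374, 0.2814]
orientation: [2.818, 1.389, -0.0]
contact_force: [1.6, 1.8, 3.8]
grip_width: 0.0112
gripper_force: 49.6
```

```bash
python3 -c "from st import *; st()"
```

```text
t 30.4 s 71.01  err ex -0.30 ey -0.06 u -2.27 mm  F car 1.5 1.9 3.8 M [ 0.39 -0.04 -0.  ] w 11.2
tilt [-0.0002 -0.0002]
```

Emit:
arm_command(plan=[{"claw":0.95,"tx":-0.0006,"ty":0,"tz":0,"ax":0,"ay":0,"az":-0.8},{"claw":0.95,"tx":0,"ty":0,"tz":0,"ax":0,"ay":0,"az":0},{"claw":0.95,"tx":-0.00025,"ty":0.00016,"tz":0,"ax":0,"ay":0,"az":0},{"claw":0.95,"tx":-0.00025,"ty":0.00016,"tz":0,"ax":0,"ay":0,"az":0},{"claw":0.95,"tx":-0.00025,"ty":0.00016,"tz":0,"ax":0,"ay":0,"az":0},{"claw":0.95,"tx":0,"ty":0,"tz":0,"ax":0,"ay":0,"az":0},{"claw":0.95,"tx":0,"ty":0,"tz":0,"ax":0,"ay":0,"az":0},{"claw":0.95,"tx":0,"ty":0,"tz":0,"ax":0,"ay":0,"az":0},{"claw":0.95,"tx":0,"ty":0,"tz":0,"ax":0,"ay":0,"az":0},{"claw":0.95,"tx":0,"ty":0,"tz":0,"ax":0,"ay":0,"az":0}])

```text
clock: 31.27
tcp_pos: [0.4844, 0.0362, 0.2815]
orientation: [-2.807, -1.409, -0.0]
contact_force: [-0.1, 4.2, 4.4]
grip_width: 0.0114
gripper_force: 49.6
```

```bash
python3 -c "from st import *; st()"
```

```text
t 31.3 s 71.82  err ex -0.20 ey -0.68 u -2.19 mm  F car -0.3 4.2 4.4 M [ 0.91 -0.08  0.05] w 11.4
tilt [-0.      0.0003]
```

Emit:
arm_command(plan=[{"claw":0.95,"tx":-0.0002,"ty":0.00014,"tz":0,"ax":0,"ay":0,"az":0},{"claw":0.95,"tx":-0.0002,"ty":0.00014,"tz":0,"ax":0,"ay":0,"az":0},{"claw":0.95,"tx":-0.0002,"ty":0.00014,"tz":0,"ax":0,"ay":0,"az":0},{"claw":0.95,"tx":0,"ty":0,"tz":0,"ax":0,"ay":0,"az":0},{"claw":0.95,"tx":0,"ty":0,"tz":0,"ax":0,"ay":0,"az":0},{"claw":0.95,"tx":0,"ty":0,"tz":0,"ax":0,"ay":0,"az":0},{"claw":0.95,"tx":0,"ty":0,"tz":0,"ax":0,"ay":0,"az":0},{"claw":0.95,"tx":0,"ty":0,"tz":0,"ax":0,"ay":0,"az":0},{"claw":0.95,"tx":0,"ty":0,"tz":0,"ax":0,"ay":0,"az":0},{"claw":0.95,"tx":0,"ty":0,"tz":0,"ax":0,"ay":0,"az":0}])

```text
clock: 32.1
tcp_pos: [0.4844, 0.036, 0.2815]
orientation: [-2.807, -1.41, -0.001]
contact_force: [-0.4, 5.9, 3.2]
grip_width: 0.0113
gripper_force: 49.6
```

```bash
python3 -c "from st import *; st()"
```

```text
t 32.1 s 71.85  err ex -0.17 ey -0.89 u -2.18 mm  F car -0.7 5.9 3.2 M [ 1.29 -0.05 -0.02] w 11.3
tilt [-0.      0.0009]
```

Emit:
arm_command(plan=[{"claw":0.95,"tx":0,"ty":0,"tz":-0.0003,"ax":0,"ay":0,"az":0},{"claw":0.95,"tx":0,"ty":0,"tz":0,"ax":0,"ay":0,"az":0},{"claw":0.84,"tx":0,"ty":0,"tz":0,"ax":0,"ay":0,"az":0},{"claw":0.8,"tx":0,"ty":0,"tz":0,"ax":0,"ay":0,"az":0},{"claw":0.74,"tx":0,"ty":0,"tz":0,"ax":0,"ay":0,"az":0},{"claw":0.7,"tx":0,"ty":0,"tz":0,"ax":0,"ay":0,"az":0},{"claw":0.68,"tx":0,"ty":0,"tz":0,"ax":0,"ay":0,"az":0},{"claw":0.68,"tx":0,"ty":0,"tz":-0.01,"ax":0,"ay":0,"az":0},{"claw":0.68,"tx":0,"ty":0,"tz":-0.025,"ax":0,"ay":0,"az":0},{"claw":0.68,"tx":0,"ty":0,"tz":-0.035,"ax":0,"ay":0,"az":0}])

```text
clock: 32.93
tcp_pos: [0.4834, 0.0351, 0.3512]
orientation: [-2.808, -1.409, 0.009]
contact_force: [0.5, 0.6, 0.9]
grip_width: 0.0274
gripper_force: 0.0
```

Emit:
arm_command(plan=[{"claw":0.68,"tx":0,"ty":0,"tz":-0.02,"ax":0,"ay":0,"az":0},{"claw":0.6,"tx":-0.02,"ty":0,"tz":-0.02,"ax":0,"ay":0,"az":0},{"claw":0.5,"tx":-0.03,"ty":0,"tz":0,"ax":0,"ay":0,"az":0},{"claw":0.3,"tx":-0.03,"ty":0,"tz":0,"ax":0,"ay":0,"az":0},{"claw":0,"tx":-0.01,"ty":0,"tz":0,"ax":0,"ay":0,"az":0},{"claw":0,"tx":0,"ty":0,"tz":0,"ax":0,"ay":0,"az":0},{"claw":0,"tx":0,"ty":0,"tz":0,"ax":0,"ay":0,"az":0},{"claw":0,"tx":0,"ty":0,"tz":0,"ax":0,"ay":0,"az":0},{"claw":0,"tx":0,"ty":0,"tz":0,"ax":0,"ay":0,"az":0},{"claw":0,"tx":0,"ty":0,"tz":0,"ax":0,"ay":0,"az":0}])

```text
clock: 33.77
tcp_pos: [0.4312, -0.0359, 0.3918]
orientation: [2.806, 1.411, -0.0]
contact_force: [0.2, 0.9, 0.1]
grip_width: 0.0853
gripper_force: 0.0
```

```bash
python3 - <<'E'
from ins import *
m,T,im=snap("wrist","w8"); P=proj(m,T,(*E,.108)); print(P,r.get_obs()["tcp_pos"],yaw())
for t in ("pin_grip","pin_tip","pin_shoulder","lock_pin"):
    for d in r.tip_of(t,"wrist")[:1]: p=w(T,d["location"]); print(t,round(d["confidence"],2),p.round(4),proj(m,T,p).round())
u,v=np.clip(P.astype(int),[70,60],[570,420]); cv2.imwrite("pics/w8c.png",cv2.resize(im[v-60:v+60,u-70:u+70,::-1],None,fx=5,fy=4.9,interpolation=cv2.INTER_CUBIC))
E
```

```text
[333.32516404 145.33158732] [ 0.43112    -0.03608225  0.39170078] -126.62350546946763
pin_grip 0.83 [ 0.3232 -0.157   0.0191] [310. 349.]
pin_tip 0.91 [ 3.848e-01 -1.180e-01  2.000e-04] [334. 285.]
pin_shoulder 0.75 [0.471  0.0161 0.1004] [324. 141.]
```

View pics/w8c.png

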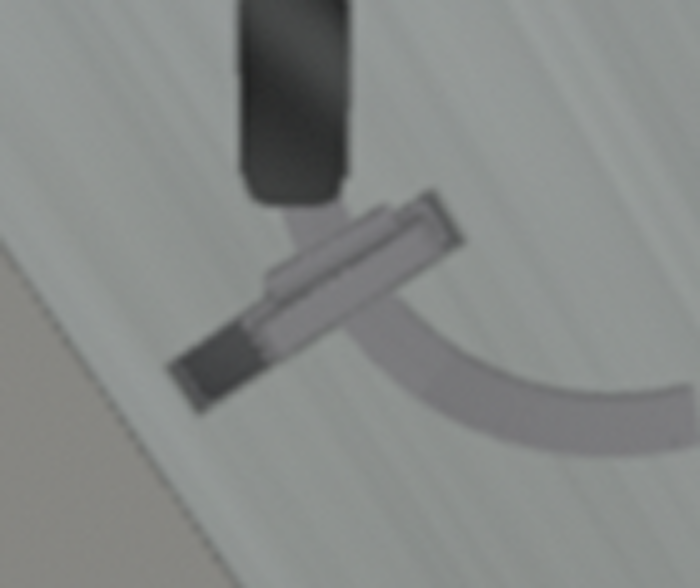

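The shoulder plate (crop about (335,250)) lies flush and parallel against the staple's left face, and the bar passes through to the right. The pin has been released and the arm is clear.

```bash
python3 -c "
from bench import r
print(r.hand_in())"
```

```text
the job is handed in; nothing more can be done
None
```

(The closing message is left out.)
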